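Clear the ruler off the easel and hang the mosaic panel on its studs

ROBOT

A 7-joint arm with a two-finger parallel gripper is mounted at the origin on the work surface. World frame = base frame: x ahead of the robot, y to its left, z up, the work surface at z = 0. Lengths are in m, angles in rad, forces in N, time in s.
With the tool pointing down it reaches from about 0.35 to 0.9 m from the base axis. Payload 8.1 kg.
Tool frame: the origin (TCP) lies midway between the tips of the shut fingers; the grasp point (between the pads) lies 19 mm behind it; z points along the fingers, y is the line along which they close (so a half turn about z gives the same grasp; the last joint's range is limited). The gripper opens to 92 mm and grips with 3 to 60 N. Pads are 19 mm wide; open, the fingers measure 130 mm over their backs; the gripper's body (75 mm by 190 mm) begins 47 mm behind the grasp point.
Start: joints at [-1.348, 0.434, 0.025, 1.573, -0.012, 1.134, -0.075], TCP at [0.2, 0.592, 0.227] pointing down, gripper open.
Joint ranges: [-2.62, 2.62], [-0.44, 2.09], [-1.27, 1.32], [0.08, 2.57], [-1.32, 4.46], [0.12, 2], [-2.74, 2.74]. Speed limits (rad/s): [2.22, 2.22, 3.01, 3.01, 3.14, 3.14, 3.14].

INTERFACE

Orientations are given as a rotation vector (axis times angle).
In Python, from cell import arm gives the robot as it stands.
- The arm moves only by the tool move_arm, never from a script. Its argument "motion" is a list of rows, each an object of numbers: "tx", "ty", "tz": the shift along the tool's x, y, z normalised to -1 to 1, where 1 is 1000 mm; "twist": the turn about the tool's z normalised to -1 to 1, where 1 is pi/2 rad. In form: [{"tx": .., "ty": .., "tz": .., "twist": ..}, ...]. A call has 1 to 12 rows; each row shifts and turns the commanded pose from where the row before left it, along the tool's axes as they then stand; what a row does not reach is not made up. A row lasts 1/10 s, in which the tool goes at most 50 mm and 8.59 degrees, less where a joint would pass 70% of its speed; a pose out of reach is approached as far as the arm can. A call with a number of a shift or a turn outside -1 to 1 is refused whole. A call with a gripper value outside its range is refused whole. "gripper" is the gripper's target within -1 to 1 (shut at 1, half-way at 0, fully open at -1), set as the call begins (left out, the last holds). The fingers move at their own pace and stop on an object; "squeeze" is the grip in N (left out, the last holds). Time passes only in rows, so rows that do not move let the fingers close. It gives the time, the measured TCP pose, the force, the opening and the grip force at its end, in the units of the state.
- arm.observe(): the state, without advancing time (a new reading comes with each control period).
- arm.get_image(name): name is "scene" or "top" or "wrist"; returns the picture (400x640x3 uint8, red, green, blue); there is no depth.
- arm.calibration(name): a dict with "K" (3x3 intrinsics, pixels), "T" (4x4, takes a point from camera to world coordinates). Camera axes: x right, y down, z forward; pixel columns grow to the right and rows downward; lengths in m; the calibration is good to about 2 mm. The wrist camera is an equidistant fisheye: a pixel r from the principal point sees the ray r / f radians off the axis. A picture is of the moment at which its call begins: read the wrist's pose just before it. calibration takes no time and is no camera call; for the wrist camera it gives the pose at the moment of the call.
- arm.sign_off(): hands the job in; it is judged then, once.
Trained networks look in the newest picture that a camera, given by its name, has taken for a name from the list of things; names that differ only in an ending like _2 or _b are one class to them, and where a whole thing is asked for, a point or a joint stands for the part that bears it (a point fixed in the world has none). Each returns a list of dicts, best first, with "conf" (0 to 1); they miss things now and then, are a little off and sometimes report something else, mostly with a low value. They report only what shows in the picture. A call takes as long as a camera call.
- arm.look_for(camera, query): "point" ([column, row] as shares, 0 to 1, of the picture: columns of its width, rows of its height, amid what is visible of it).
- arm.regions_of(camera, query): "region" (400x640 bool, what is visible of it) and "point" ([column, row] as shares, 0 to 1, of the picture: columns of its width, rows of its height, amid what is visible of it).
- arm.place_of(camera, query): "point" ([column, row] as shares, 0 to 1, of the picture: columns of its width, rows of its height: a listed point, or the origin of a listed thing).
The state is a dict: "clock": time; "joints": joint angles; "dq": joint speeds; "joint_efforts": joint torques, N m; "position": TCP position; "ee_rot": TCP orientation; "force": force on the tool from outside, world axes, zero at the start; "ft_torque": the same for the moment, N m; "width": opening from 0.0 (shut) to 1.0 (fully open); "gripper_force": force on a finger pad.
Only numpy, scipy, OpenCV 4.12 (cv2) and the standard library are available. Lean on these libraries where they do the work, as an engineer would, in place of code of your own. Each camera call takes 0.05 s, during which the arm holds its last target. There are 200 camera calls.

TASK

The ruler has been left lying on the two studs of the sloping easel: lift it off and set it down flat in the grey tool tray, rib up, without dropping it. Then hang the unfinished mosaic panel on the easel: back flat on the board, slide it sideways so both studs enter the slots of its strap plates under their heads, and let it down until it hangs on both. Leave the tumbler, glue jar and nippers where they are.

Things in the scene. Friction and masses are not known exactly. Their poses are not given: they have to be found in the camera images.
- easel: Fixed table easel, front away from the robot. Origin on the table; x horizontal from its low front edge to its high back, y to the left of someone facing the front, z up. Plywood board 300 wide, 250 mm up the slope, tilted 30 degrees: up-slope (0.866,0,0.5), outward normal (-0.5,0,0.866). The face's low edge is at x -110, z 30 mm (ledge 14 mm proud). Two headed steel studs stand square to it.
- stud_left (a point): Root of the stud on the easel's +y side: point on its axis at the board's face, 165 mm up the slope from the low edge, easel y +65 mm. Shank 8 mm diameter and 12 mm long, then a flat head 24 mm diameter, 4 mm thick (top 16 mm above the face).
- stud_right (a point): The same for the like stud on the -y side, easel y -65 mm.
- ruler: Loose aluminium ruler, 120 g: strip 200 (y) x 40 (x) x 4 mm, a grip rib along its middle 14 mm wide, 16 mm high (top at z 20). Origin: centre of underside; z up through the rib. Starts flat on the easel's board, x up the slope, y along easel y, its lower edge on the two stud shanks and tucked 8 mm under their heads: draw it 12 mm or more up the slope before lifting it off.
- tray: Fixed open grey tool tray, outside 110 (x) by 250 (y) by 18 mm high, walls and floor 4 mm. Origin: centre of its underside, on the table. Stands on one side of the easel, the panel on the other.
- panel: Loose mosaic panel, 220 g, face up on the table at the start. Tiled plywood strip 50 (x) by 190 (y) by 13 mm. Origin: centre of its flat back; x towards its upper edge, z out of the face. Two steel strap plates 4 mm thick, flush with the back (z 0-4), stick out of the upper edge to x 77 mm, each with a hooked slot open to -y. Hung with x up the slope.
- slot_left (a point): Seat of the slot in the strap plate at panel y = c = +65 mm: point x 61, y c, z 0, where the stud axis ends up (5 mm play either way in y). Plate y c-15 to c+21. Slot mouth on the -y side, x 43 to 59; lip at y c-15 to c-9, x 59 to 65; behind it the slot is x 43 to 65, y c-9 to c+9. stud_left belongs here.
- slot_right (a point): The same in the like plate, c = -65 mm, for stud_right. To hang: bring the panel close to the board, studs at panel x 51 mm, shifted 31 mm or more to easel +y so the heads clear the plates; slide to easel -y until the stud axes are at y = c; let it down the slope 10 mm on to the studs (x 61).
- tumbler: Bystander: glass tumbler 125 mm high, 68 mm in diameter. Origin: centre of the base.
- glue_jar: Bystander: white jar 62 mm high, 56 mm in diameter. Origin: centre of the base.
- nippers: Bystander: wheeled tile nippers with red handles lying flat, about 190 mm long, 18 mm high. Origin: near the pivot, on the table; handles towards its -x.

How it is judged:
On the way:
1. the ruler is let down over the tray floor in the grip (underside less than 30 mm above the tray's underside), not dropped from higher (x of ruler in the frame of tray between -0.035 and 0.035 m and y of ruler in the frame of tray between -0.03 and 0.03 m and z of ruler in the frame of tray below 0.03 m and contact force between the fingers and ruler above 0.3 N), for 0.04 s.
At the end, for the whole second after the job is handed in: Ruler flat on the tray floor, rib up, its middle within 35 mm across and 30 mm along of the tray's; panel hangs on both studs, each stud axis inside its slot (panel x 57.5 to 64 mm, y within 8 mm of +65 or -65), back within 3 mm of the board; both at rest (x of ruler in the frame of tray between -0.035 and 0.035 m and y of ruler in the frame of tray between -0.03 and 0.03 m and z of ruler in the frame of tray below 0.009 m and angle between ruler's own z axis and vertical below 0.06 rad and x of stud_left in the frame of panel between 0.0575 and 0.064 m and y of stud_left in the frame of panel between 0.057 and 0.073 m and z of stud_left in the frame of panel between -0.003 and 0.003 m and x of stud_right in the frame of panel between 0.0575 and 0.064 m and y of stud_right in the frame of panel between -0.073 and -0.057 m and z of stud_right in the frame of panel between -0.003 and 0.003 m and linear speed of each of panel, ruler below 0.02 m/s); the robot touches nothing.
It fails at once if the tumbler, glue jar or nippers are moved more than 20 mm, or the tumbler or jar is tipped (distance of any of tumbler, glue_jar, nippers from where it was at the start of the episode above 0.02 m or angle between any of tumbler, glue_jar's own z axis and vertical above 0.3 rad).
It also fails if it takes over 72 s, if anything falls off the work surface, if the arm or the gripper's body presses on something with over 40 N, if the wrist force passes 120 N, or if a joint passes its speed limit or range.

## Working session

There is one attempt and no reset: what is moved stays moved. The work goes in short steps, Python scripts to look and compute and a tool call to move; the robot and the scene stay as the last step left them, time stands still between calls to the robot, and variables do not carry over. Pictures are saved under pics/ and viewed, at most 13 in all, crops included, and the job is handed in when it is done.

Besides the shell and the picture viewer there is one more tool, called as name(argument=value, ...) on one line, values as JSON. move_arm: Moves the arm, as the interface text tells. Scaled input: -1 to 1 covers 1000 mm each way for a shift and pi/2 rad each way for a turn. Its arguments: {"type":"object","properties":{"motion":{"type":"array","items":{"type":"object","properties":{"tx":{"type":"number"},"ty":{"type":"number"},"tz":{"type":"number"},"twist":{"type":"number"}}}},"gripper":{"type":"number"},"squeeze":{"type":"number"}},"required":["motion"]}

```bash
ls; mkdir -p pics
cat > h.py <<'E'
import numpy as np, cv2
from scipy.spatial.transform import Rotation as R
from cell import arm
def ray(cam,p,cal=None):
    c=cal or arm.calibration(cam); K=np.array(c["K"]);T=np.array(c["T"])
    u,v=p[0]*640,p[1]*400
    x=(u-K[0,2])/K[0,0]; y=(v-K[1,2])/K[1,1]
    if cam=="wrist":
        r=np.hypot(x,y); s=np.sin(r)/r if r>1e-9 else 1
        d=np.array([x*s,y*s,np.cos(r)])
    else: d=np.array([x,y,1.])
    return T[:3,3],T[:3,:3]@(d/np.linalg.norm(d))
def atz(cam,p,z,cal=None):
    o,d=ray(cam,p,cal); return o+d*(z-o[2])/d[2]
def proj(cam,P):
    c=arm.calibration(cam);K=np.array(c["K"]);T=np.array(c["T"])
    q=T[:3,:3].T@(np.array(P)-T[:3,3]); 
    if cam=="wrist":
        r=np.hypot(*q[:2]);th=np.arctan2(r,q[2]);q=np.array([q[0]/r*th,q[1]/r*th,1])
    return (K@(q/q[2]))[:2]
def tri(rays):
    A=np.zeros((3,3));b=np.zeros(3)
    for o,d in rays:
        M=np.eye(3)-np.outer(d,d);A+=M;b+=M@o
    P=np.linalg.solve(A,b)
    return P,[np.linalg.norm((np.eye(3)-np.outer(d,d))@(P-o)) for o,d in rays]
E
cat > a.py <<'E'
from h import *
np.set_printoptions(precision=4,suppress=True)
for c in ("scene","top"):
    im=arm.get_image(c); cv2.imwrite(f"pics/{c}1.png",im[:,:,::-1])
    print(c,np.array(arm.calibration(c)["T"])[:3,3])
rs={}
for n in ["easel","stud_left","stud_right","ruler","tray","panel","slot_left","slot_right","tumbler","glue_jar","nippers"]:
    r=[]
    for c in ("scene","top"):
        d=arm.place_of(c,n)
        for e in d[:2]: print(n,c,round(e["conf"],2),np.round(np.array(e["point"])*[640,400],1))
        if d: r.append(ray(c,d[0]["point"]))
    if len(r)==2: print("  ->",*tri(r))
print(arm.observe())
E
python3 a.py
```

```text
pics
scene [ 1.1335 -0.8708  1.1989]
top [ 0.2724 -0.0007  1.6383]
easel scene 0.82 [315.1 213.7]
easel top 0.91 [316.3 211.3]
  -> [ 0.5654  0.018  -0.0144] [np.float64(0.0016092372330102282), np.float64(0.0016092372330103594)]
stud_left scene 0.75 [297.2 199.5]
stud_left top 0.7 [338.5 210.2]
  -> [ 0.5469 -0.0597  0.1196] [np.float64(0.002204385581527592), np.float64(0.0022043855815276213)]
stud_right scene 0.94 [312.6 172.6]
stud_right top 0.95 [299.8 214.3]
  -> [0.5273 0.071  0.1234] [np.float64(0.0016725067750315568), np.float64(0.0016725067750315932)]
ruler scene 0.7 [294.9 186.1]
ruler top 0.78 [322.1 216.2]
  -> [ 0.5169 -0.0101  0.1251] [np.float64(0.007780098031428085), np.float64(0.007780098031428368)]
tray top 0.82 [433.4 227.3]
tray top 0.62 [338.6 210.3]
panel scene 0.69 [341.7 140.3]
panel top 0.86 [214.3 238.7]
  -> [0.4566 0.3918 0.0038] [np.float64(0.003151329598503707), np.float64(0.0031513295985036178)]
slot_left scene 0.93 [318.7 147.1]
slot_left top 0.96 [236.6 249.8]
  -> [0.4111 0.301  0.0163] [np.float64(0.0032570944765986194), np.float64(0.0032570944765986
[... 571 characters left out ...]
ippers scene 0.58 [360.4 248.4]
nippers top 0.84 [333.3 155.3]
nippers top 0.2 [212.1 238.3]
  -> [ 0.6466 -0.2371  0.0888] [np.float64(0.21947816259081493), np.float64(0.21947816259081504)]
{'clock': 1.2, 'joints': array([-1.3476,  0.4345,  0.025 ,  1.5732, -0.0116,  1.134 , -0.0751]), 'dq': array([-0.0006,  0.0016, -0.0001,  0.0001, -0.0005, -0.0006,  0.0001]), 'joint_efforts': array([  0.0012, -66.767 ,   0.9842, -31.4805,  -0.0609,   0.0329,
         0.    ]), 'position': array([0.2001, 0.5921, 0.2267]), 'ee_rot': array([0.5097, 3.0999, 0.    ]), 'force': array([-1.0026, -0.0916,  1.0933]), 'ft_torque': array([-0.0106, -0.0277,  0.0089]), 'gripper_force': 0.0, 'width': 1.005297093641416}
```

View pictures.

View pics/top1.png

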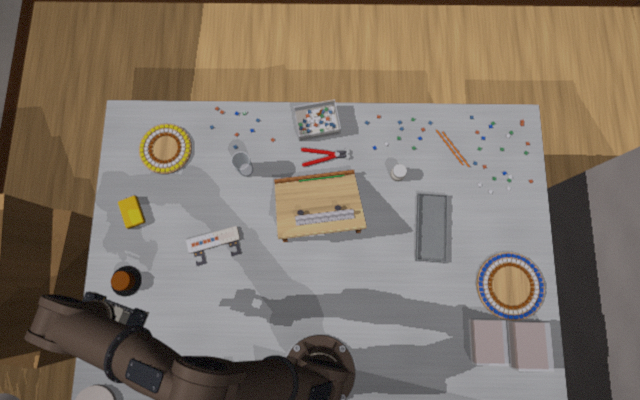

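View pics/scene1.png

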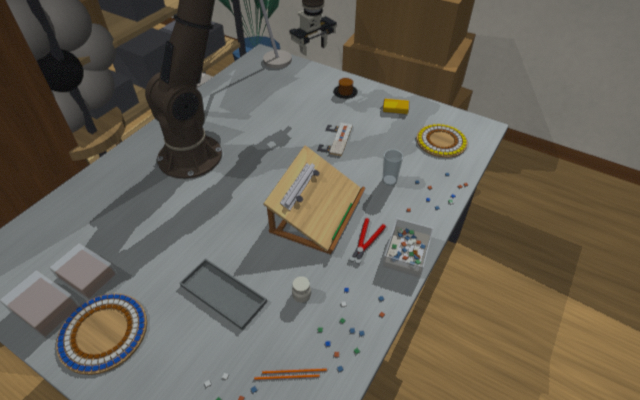

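move_arm(motion=[{"ty": -0.05},{"ty": -0.05},{"ty": -0.05},{"ty": -0.05},{"ty": -0.05},{"ty": -0.03},{"ty": -0.03},{"ty": -0.03},{"ty": -0.03}])

```text
invalid input
```

```bash
cat > s.py <<'E'
from h import *
np.set_printoptions(precision=4,suppress=True)
s=arm.observe();M=R.from_rotvec(s["ee_rot"]).as_matrix()
print(s["clock"],s["position"],s["joints"],"w",s["width"],"gf",s["gripper_force"],"F",s["force"]);print(M)
E
python3 s.py
python3 - <<'E'
from h import *
im=arm.get_image("wrist"); cv2.imwrite("pics/w1.png",im[:,:,::-1])
E
```

```text
1.2 [0.2001 0.5921 0.2267] [-1.3476  0.4345  0.025   1.5732 -0.0116  1.134  -0.0751] w 1.005297093641416 gf 0.0 F [-1.0026 -0.0916  1.0933]
[[-0.9474  0.3202  0.    ]
 [ 0.3202  0.9474  0.    ]
 [-0.      0.     -1.    ]]
```

View pics/w1.png

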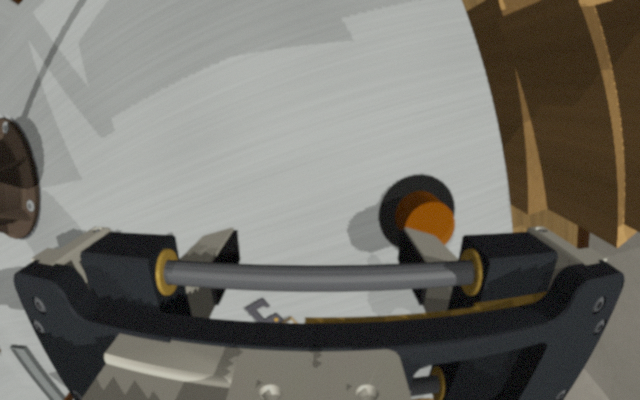

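The wrist picture shows the open fingers at about (210,265) and (430,260), the cup at (425,215) and one panel hook at (262,310). I'll retry with all four numbers in each row.

move_arm(motion=[{"tx": 0,"ty": -0.05,"tz": 0,"twist": 0},{"tx": 0,"ty": -0.05,"tz": 0,"twist": 0},{"tx": 0,"ty": -0.05,"tz": 0,"twist": 0},{"tx": 0,"ty": -0.05,"tz": 0,"twist": 0},{"tx": 0,"ty": -0.05,"tz": 0,"twist": 0},{"tx": 0,"ty": -0.03,"tz": 0,"twist": 0},{"tx": 0,"ty": -0.03,"tz": 0,"twist": 0},{"tx": 0,"ty": -0.03,"tz": 0,"twist": 0},{"tx": 0,"ty": -0.03,"tz": 0,"twist": 0}])

```text
clock: 2.15
position: [0.0813, 0.2405, 0.2268]
ee_rot: [0.51, 3.1, 0.001]
force: [-0.9, -0.2, 0.2]
width: 1.0
gripper_force: 0.0
```

```bash
python3 s.py
```

```text
2.15 [0.0813 0.2405 0.2268] [-1.3764 -0.2087 -0.0641  2.3211 -0.0154  1.0281 -0.1863] w 0.9997036854550814 gf 0.0 F [-0.9201 -0.2083  0.2404]
[[-0.9473  0.3202  0.0002]
 [ 0.3202  0.9473  0.0007]
 [ 0.      0.0007 -1.    ]]
```

move_arm(motion=[{"tx": 0,"ty": -0.03,"tz": 0,"twist": 0},{"tx": 0,"ty": -0.03,"tz": 0,"twist": 0},{"tx": 0,"ty": -0.03,"tz": 0,"twist": 0},{"tx": 0,"ty": -0.03,"tz": 0,"twist": 0}])

```text
clock: 2.55
position: [0.048, 0.1429, 0.2245]
ee_rot: [-0.498, -3.101, 0.005]
force: [-0.3, -0.2, 0.9]
width: 0.998
gripper_force: 0.0
```

```bash
python3 s.py
```

```text
2.55 [0.048  0.1429 0.2245] [-1.2284 -0.4303 -0.2038  2.4432 -0.0946  1.1257 -0.1205] w 0.9975793411364546 gf 0.0 F [-0.3057 -0.2386  0.867 ]
[[-0.9498  0.313  -0.0013]
 [ 0.313   0.9498 -0.003 ]
 [ 0.0003 -0.0032 -1.    ]]
```

move_arm(motion=[{"tx": 0,"ty": -0.02,"tz": 0,"twist": 0},{"tx": 0,"ty": -0.02,"tz": 0,"twist": 0},{"tx": 0,"ty": 0,"tz": 0,"twist": 0}])

```text
clock: 2.85
position: [0.044, 0.1259, 0.214]
ee_rot: [-0.513, -3.095, 0.04]
force: [-1.7, 0.6, 0.8]
width: 0.999
gripper_force: 0.0
```

```bash
python3 s.py
```

```text
2.85 [0.044  0.1259 0.214 ] [-1.0842 -0.438  -0.2825  2.4698 -0.1342  1.1238 -0.0374] w 0.9991303413401408 gf 0.0 F [-1.6649  0.6114  0.766 ]
[[-0.9465  0.3225 -0.0083]
 [ 0.3226  0.9462 -0.0245]
 [-0.     -0.0258 -0.9997]]
```

move_arm(motion=[{"tx": 0,"ty": 0.05,"tz": 0,"twist": 0},{"tx": 0,"ty": 0.05,"tz": 0,"twist": 0},{"tx": 0,"ty": 0,"tz": 0,"twist": 0}])

```text
clock: 3.15
position: [0.0766, 0.2278, 0.2124]
ee_rot: [-0.506, -3.094, 0.035]
force: [-1.1, -0.9, 0.1]
width: 1.003
gripper_force: 0.0
```

```bash
python3 s.py
```

```text
3.15 [0.0766 0.2278 0.2124] [-1.0733 -0.1839 -0.312   2.3388 -0.0735  1.0017 -0.0926] w 1.002511736225027 gf 0.0 F [-1.0519 -0.9025  0.1474]
[[-0.948   0.3182 -0.0099]
 [ 0.3183  0.9477 -0.0209]
 [ 0.0027 -0.023  -0.9997]]
```

move_arm(motion=[{"tx": 0.0,"ty": 0.02,"tz": -0.045,"twist": 0},{"tx": 0.01,"ty": 0.02,"tz": -0.045,"twist": 0},{"tx": 0.03,"ty": 0,"tz": -0.04,"twist": 0},{"tx": 0.035,"ty": 0,"tz": -0.035,"twist": 0},{"tx": 0.035,"ty": 0,"tz": -0.035,"twist": 0},{"tx": 0.035,"ty": 0,"tz": -0.035,"twist": 0},{"tx": 0.035,"ty": 0,"tz": -0.035,"twist": 0},{"tx": 0.04,"ty": -0.02,"tz": -0.02,"twist": 0},{"tx": 0.04,"ty": -0.02,"tz": -0.02,"twist": 0},{"tx": 0.04,"ty": -0.02,"tz": -0.02,"twist": 0},{"tx": 0.04,"ty": -0.02,"tz": -0.02,"twist": 0},{"tx": 0.04,"ty": -0.02,"tz": -0.02,"twist": 0}])

```text
clock: 4.35
position: [-0.3026, 0.2935, 0.585]
ee_rot: [-0.511, -3.094, 0.034]
force: [-0.7, 1.5, -0.6]
width: 1.002
gripper_force: 0.0
```

```bash
python3 s.py
python3 - <<'E'
from h import *
im=arm.get_image("scene"); cv2.imwrite("pics/s2.png",im[:,:,::-1])
E
```

```text
4.35 [-0.3026  0.2935  0.585 ] [-1.5563  0.1288 -1.0673  1.1923  0.095   1.8878 -1.3469] w 1.0024686179425093 gf 0.0 F [-0.6979  1.461  -0.561 ]
[[-0.947   0.3212 -0.0093]
 [ 0.3213  0.9467 -0.0207]
 [ 0.0021 -0.0226 -0.9997]]
```

View pics/s2.png

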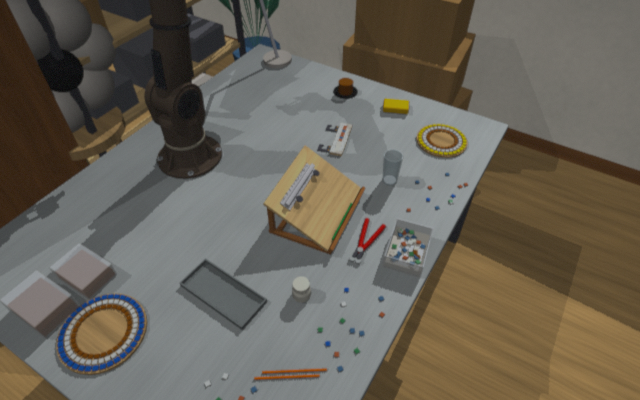

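move_arm(motion=[{"tx": 0.01,"ty": -0.045,"tz": 0,"twist": 0},{"tx": 0.01,"ty": -0.045,"tz": 0,"twist": 0},{"tx": 0.01,"ty": -0.045,"tz": 0,"twist": 0},{"tx": 0.01,"ty": -0.045,"tz": 0,"twist": 0},{"tx": 0,"ty": -0.045,"tz": 0,"twist": 0},{"tx": 0,"ty": -0.045,"tz": 0,"twist": 0},{"tx": 0,"ty": -0.04,"tz": 0,"twist": 0},{"tx": 0.02,"ty": 0,"tz": -0.045,"twist": 0},{"tx": 0.02,"ty": 0,"tz": -0.045,"twist": 0},{"tx": 0.02,"ty": 0,"tz": -0.045,"twist": 0},{"tx": 0.02,"ty": 0,"tz": -0.045,"twist": 0},{"tx": 0.02,"ty": 0,"tz": -0.045,"twist": 0}])

```text
clock: 5.6
position: [-0.4877, 0.0509, 0.6785]
ee_rot: [-0.503, -2.977, 0.096]
force: [0.6, 0.2, -0.5]
width: 1.003
gripper_force: 0.0
```

```bash
python3 s.py
```

```text
5.6 [-0.4877  0.0509  0.6785] [-2.6161  0.1994 -0.7214  0.8497  0.1237  2.0018 -2.0228] w 1.0025825282011922 gf 0.0 F [ 0.5742  0.2445 -0.5222]
[[-0.9375  0.3229 -0.1296]
 [ 0.3306  0.9428 -0.0424]
 [ 0.1085 -0.0826 -0.9907]]
```

move_arm(motion=[{"tx": 0.02,"ty": 0.01,"tz": -0.045,"twist": 0},{"tx": 0.02,"ty": 0.01,"tz": -0.045,"twist": 0},{"tx": 0.02,"ty": 0.01,"tz": -0.045,"twist": 0},{"tx": 0.02,"ty": 0.01,"tz": -0.045,"twist": 0},{"tx": 0.02,"ty": 0.01,"tz": -0.045,"twist": 0},{"tx": 0.02,"ty": 0.01,"tz": -0.045,"twist": 0}])

```text
clock: 6.2
position: [-0.4879, 0.1467, 0.7718]
ee_rot: [-0.473, -2.757, 0.13]
force: [-1.6, -0.4, 0.3]
width: 1.001
gripper_force: 0.0
```

```bash
python3 s.py
```

```text
6.2 [-0.4879  0.1467  0.7718] [-2.616   0.1692 -0.3841  0.6389 -0.025   2.0019 -1.7675] w 1.0009563711194827 gf 0.0 F [-1.5928 -0.3514  0.308 ]
[[-0.8868  0.3073 -0.3451]
 [ 0.3384  0.9405 -0.0321]
 [ 0.3147 -0.1452 -0.938 ]]
```

move_arm(motion=[{"tx": 0.02,"ty": -0.005,"tz": -0.045,"twist": 0},{"tx": 0.02,"ty": -0.005,"tz": -0.045,"twist": 0},{"tx": 0.02,"ty": -0.005,"tz": -0.045,"twist": 0},{"tx": 0.02,"ty": -0.005,"tz": -0.045,"twist": 0}])

```text
clock: 6.6
position: [-0.4768, 0.1459, 0.8404]
ee_rot: [-0.454, -2.604, 0.131]
force: [-0.4, 0.4, 0.6]
width: 0.999
gripper_force: 0.0
```

```bash
python3 s.py
```

```text
6.6 [-0.4768  0.1459  0.8404] [-2.616   0.1435 -0.3545  0.5094 -0.0549  2.002  -1.7648] w 0.9987807536884376 gf 0.0 F [-0.4207  0.4082  0.5732]
[[-0.8245  0.2941 -0.4834]
 [ 0.3409  0.94   -0.0097]
 [ 0.4516 -0.1728 -0.8754]]
```

move_arm(motion=[{"tx": 0.01,"ty": -0.04,"tz": -0.025,"twist": 0},{"tx": 0.01,"ty": -0.04,"tz": -0.02,"twist": 0}])

```text
clock: 6.8
position: [-0.4875, 0.0767, 0.8629]
ee_rot: [-0.451, -2.555, 0.138]
force: [-0.2, -0.8, -0.0]
width: 0.999
gripper_force: 0.0
```

```bash
python3 s.py
```

```text
6.8 [-0.4875  0.0767  0.8629] [-2.616   0.1488 -0.723   0.4673  0.1953  2.0019 -1.9514] w 0.998723269337358 gf 0.0 F [-0.1504 -0.7827 -0.0033]
[[-0.8002  0.2892 -0.5254]
 [ 0.3439  0.939  -0.007 ]
 [ 0.4913 -0.1863 -0.8508]]
```

move_arm(motion=[{"tx": 0.0,"ty": -0.048,"tz": 0,"twist": 0},{"tx": 0.0,"ty": -0.048,"tz": 0,"twist": 0},{"tx": 0.0,"ty": -0.048,"tz": 0,"twist": 0},{"tx": 0.0,"ty": -0.048,"tz": 0,"twist": 0}])

```text
clock: 7.2
position: [-0.4868, -0.0372, 0.8539]
ee_rot: [-0.444, -2.555, 0.166]
force: [-0.0, -0.3, 0.1]
width: 1.002
gripper_force: 0.0
```

```bash
python3 s.py
```

```text
7.2 [-0.4868 -0.0372  0.8539] [-2.616   0.1703 -1.2626  0.544   0.5371  2.0018 -2.2459] w 1.002123783730505 gf 0.0 F [-0.0376 -0.2976  0.1059]
[[-0.8021  0.2789 -0.528 ]
 [ 0.3449  0.9382 -0.0284]
 [ 0.4875 -0.2049 -0.8487]]
```

move_arm(motion=[{"tx": 0.0,"ty": -0.048,"tz": 0,"twist": 0},{"tx": 0.0,"ty": -0.048,"tz": 0,"twist": 0}])

```text
clock: 7.4
position: [-0.4537, -0.079, 0.8564]
ee_rot: [-0.427, -2.566, 0.201]
force: [-0.8, 0.9, -0.6]
width: 1.002
gripper_force: 0.0
```

```bash
python3 s.py
python3 - <<'E'
from h import *
# stud estimates with known height: intersect rays at root z .1125 / head
for c in("scene","top"):
  arm.get_image(c)
res={}
for n in("stud_left","stud_right","tray","ruler"):
  for c in("scene","top"):
    for e in arm.place_of(c,n)[:2]:
        z={"tray":0,"ruler":.1245}.get(n,.1125)
        print(n,c,round(e["conf"],2),atz(c,e["point"],z))
r=arm.regions_of("top","tray")
for e in r[:2]:
    m=e["region"].astype(np.uint8); (cx,cy),(w,h),a=cv2.minAreaRect(cv2.findNonZero(m)); b=cv2.boxPoints(((cx,cy),(w,h),a))
    print(e["conf"],m.sum(),[atz("top",p/[640,400],.018)[:2] for p in b], atz("top",np.array([cx,cy])/[640,400],.018))
E
```

```text
7.4 [-0.4537 -0.079   0.8564] [-2.616   0.121  -1.2647  0.5753  0.4609  2.002  -2.3022] w 1.002467192601934 gf 0.0 F [-0.7613  0.9499 -0.6411]
[[-0.8118  0.2608 -0.5225]
 [ 0.339   0.939  -0.0581]
 [ 0.4755 -0.2243 -0.8507]]
stud_left scene 0.78 [ 0.5438255  -0.06343201  0.1125    ]
stud_left top 0.7 [ 0.54856985 -0.05474043  0.1125    ]
stud_left top 0.28 [0.44334179 0.37059069 0.1125    ]
stud_right scene 0.6 [0.51753932 0.07491213 0.1125    ]
stud_right top 0.59 [0.5283155  0.07010889 0.1125    ]
stud_right top 0.3 [ 0.74241781 -0.0550097   0.1125    ]
tray scene 0.87 [ 5.12011385e-01 -3.99024774e-01  2.22044605e-16]
tray top 0.93 [ 0.51228285 -0.41585157  0.        ]
tray top 0.64 [0.45690765 0.39165876 0.        ]
ruler scene 0.72 [ 0.51332132 -0.00858601  0.1245    ]
ruler scene 0.42 [0.48200769 0.20106633 0.1245    ]
ruler top 0.81 [ 5.35673491e-01 -4.64213345e-04  1.24500000e-01]
0.88 2174 [array([ 0.63565154, -0.34890779]), array([ 0.63714827, -0.47128167]), array([ 0.38307722, -0.45915281]), array([ 0.38155369, -0.3407033 ])] [ 0.50728596 -0.40493751  0.018     ]
0.33 359 [array([0.80165903, 0.07044394]), array([ 0.80367564, -0.10037213]), array([ 0.73671258, -0.10031354]), array([0.7346845 , 0.06908709])] [ 0.76904387 -0.01530798  0.018     ]
```

move_arm(motion=[{"tx": -0.0095,"ty": 0.042,"tz": 0.007,"twist": 0},{"tx": -0.0095,"ty": 0.042,"tz": 0.007,"twist": 0},{"tx": -0.0095,"ty": 0.042,"tz": 0.007,"twist": 0},{"tx": -0.0095,"ty": 0.042,"tz": 0.007,"twist": 0},{"tx": -0.0095,"ty": 0.042,"tz": 0.007,"twist": 0},{"tx": -0.0095,"ty": 0.042,"tz": 0.007,"twist": 0},{"tx": -0.0095,"ty": 0.042,"tz": 0.007,"twist": 0},{"tx": -0.0095,"ty": 0.042,"tz": 0.007,"twist": 0},{"tx": -0.0095,"ty": 0.042,"tz": 0.007,"twist": 0},{"tx": -0.0095,"ty": 0.042,"tz": 0.007,"twist": 0},{"tx": -0.0305,"ty": 0.029,"tz": -0.01,"twist": 0},{"tx": -0.0305,"ty": 0.029,"tz": -0.01,"twist": 0}])

```text
clock: 9.15
position: [-0.2557, 0.2402, 0.6931]
ee_rot: [-0.387, -2.601, 0.164]
force: [-1.0, 1.1, -0.1]
width: 1.0
gripper_force: 0.0
```

```bash
python3 s.py
```

```text
9.15 [-0.2557  0.2402  0.6931] [-1.826  -0.202  -0.1413  1.2956 -0.5431  1.8314 -0.892 ] w 1.0000478108324504 gf 0.0 F [-0.9642  1.0805 -0.0805]
[[-0.8341  0.2414 -0.496 ]
 [ 0.3019  0.9523 -0.0442]
 [ 0.4617 -0.1866 -0.8672]]
```

move_arm(motion=[{"tx": -0.033,"ty": 0.034,"tz": -0.002,"twist": 0},{"tx": -0.033,"ty": 0.034,"tz": -0.002,"twist": 0},{"tx": -0.033,"ty": 0.034,"tz": -0.002,"twist": 0},{"tx": -0.033,"ty": 0.034,"tz": -0.002,"twist": 0},{"tx": -0.033,"ty": 0.034,"tz": -0.002,"twist": 0},{"tx": -0.033,"ty": 0.034,"tz": -0.002,"twist": 0},{"tx": -0.033,"ty": 0.034,"tz": -0.002,"twist": 0},{"tx": -0.048,"ty": 0,"tz": -0.006,"twist": 0},{"tx": -0.048,"ty": 0,"tz": -0.006,"twist": 0},{"tx": -0.048,"ty": 0,"tz": -0.006,"twist": 0},{"tx": -0.048,"ty": 0,"tz": -0.006,"twist": 0},{"tx": -0.048,"ty": 0,"tz": -0.006,"twist": 0}])

```text
clock: 10.35
position: [0.2167, 0.325, 0.4698]
ee_rot: [-0.386, -2.601, 0.162]
force: [-0.5, 1.3, -0.3]
width: 0.999
gripper_force: 0.0
```

```bash
python3 s.py
```

```text
10.35 [0.2167 0.325  0.4698] [-1.2886  0.1716  0.5955  1.5036 -0.4036  1.921   0.5398] w 0.9985182875515839 gf 0.0 F [-0.4545  1.3316 -0.346 ]
[[-0.8339  0.2413 -0.4964]
 [ 0.301   0.9527 -0.0426]
 [ 0.4626 -0.185  -0.8671]]
```

```bash
cat > plan.py <<'E'
from h import *
import json
def plan(target,twist=0,pos=None,M=None,step=.046,nd=4):
    s=arm.observe(); p=np.array(s["position"]) if pos is None else pos
    if M is None: M=R.from_rotvec(s["ee_rot"]).as_matrix()
    d=np.array(target)-p; n=int(max(np.ceil(np.linalg.norm(d)/step),np.ceil(abs(twist)/.088),1)); rows=[]
    for i in range(n):
        t=M.T@((np.array(target)-p)/(n-i)); t=np.round(t,nd); p=p+M@t
        rows.append(dict(zip(("tx","ty","tz","twist"),[*map(float,t),round(twist/n,4)])))
        M=M@R.from_rotvec([0,0,round(twist/n,4)*np.pi/2]).as_matrix()
    print(json.dumps(rows)); return p,M
yd=np.array([.173,-.985,0]); xe=np.array([yd[1],-yd[0],0])
up=.866*xe+np.array([0,0,.5]); nn=-.5*xe+np.array([0,0,.866]); mid=np.array([.535,.007,.1125])
E
python3 - <<'E'
from plan import *
p,M=plan([.44,.16,.34],0.35); plan(mid+.024*up+.085*nn,.36,p,M)
E
```

```text
[{"tx": -0.0423, "ty": -0.0113, "tz": 0.0012, "twist": 0.05}, {"tx": -0.043, "ty": -0.008, "tz": 0.0013, "twist": 0.05}, {"tx": -0.0435, "ty": -0.0046, "tz": 0.0012, "twist": 0.05}, {"tx": -0.0438, "ty": -0.0011, "tz": 0.0013, "twist": 0.05}, {"tx": -0.0437, "ty": 0.0023, "tz": 0.0012, "twist": 0.05}, {"tx": -0.0434, "ty": 0.0057, "tz": 0.0013, "twist": 0.05}, {"tx": -0.0428, "ty": 0.0091, "tz": 0.0012, "twist": 0.05}]
[{"tx": -0.0372, "ty": 0.0056, "tz": 0.0119, "twist": 0.06}, {"tx": -0.0365, "ty": 0.0091, "tz": 0.0119, "twist": 0.06}, {"tx": -0.0354, "ty": 0.0125, "tz": 0.012, "twist": 0.06}, {"tx": -0.0341, "ty": 0.0157, "tz": 0.0119, "twist": 0.06}, {"tx": -0.0325, "ty": 0.0189, "tz": 0.012, "twist": 0.06}, {"tx": -0.0306, "ty": 0.0218, "tz": 0.0119, "twist": 0.06}]
```

move_arm(motion=[{"tx": -0.042,"ty": -0.011,"tz": 0.001,"twist": 0.05},{"tx": -0.043,"ty": -0.008,"tz": 0.001,"twist": 0.05},{"tx": -0.0435,"ty": -0.0046,"tz": 0.001,"twist": 0.05},{"tx": -0.044,"ty": -0.001,"tz": 0.001,"twist": 0.05},{"tx": -0.044,"ty": 0.002,"tz": 0.001,"twist": 0.05},{"tx": -0.0435,"ty": 0.006,"tz": 0.001,"twist": 0.05},{"tx": -0.043,"ty": 0.009,"tz": 0.001,"twist": 0.05},{"tx": -0.037,"ty": 0.006,"tz": 0.012,"twist": 0.06},{"tx": -0.0365,"ty": 0.009,"tz": 0.012,"twist": 0.06},{"tx": -0.035,"ty": 0.0125,"tz": 0.012,"twist": 0.06},{"tx": -0.034,"ty": 0.016,"tz": 0.012,"twist": 0.06},{"tx": -0.0325,"ty": 0.019,"tz": 0.012,"twist": 0.06}])

```text
clock: 11.55
position: [0.5374, 0.0364, 0.2218]
ee_rot: [-1.664, -2.146, 0.493]
force: [0.8, 1.5, 0.8]
width: 1.001
gripper_force: 0.0
```

```bash
python3 s.py
python3 - <<'E'
from plan import *
cal=arm.calibration("wrist"); im=arm.get_image("wrist"); cv2.imwrite("pics/w2.png",im[:,:,::-1])
P={}
for n,q in(("stud_left",mid+.065*yd),("stud_right",mid-.065*yd),("ruler",mid+.024*up)):
    for e in arm.place_of("wrist",n)[:2]:
        o,d=ray("wrist",e["point"],cal); t=(mid-o)@nn/(d@nn); X=o+t*d
        print(n,round(e["conf"],2),np.round(np.array(e["point"])*[640,400]),proj("wrist",q),X,"off up/y mm",1e3*(X-mid)@up,1e3*(X-mid)@yd)
plan(mid+.024*up+.085*nn)
E
```

```text
11.55 [0.5374 0.0364 0.2218] [-0.621   0.7776  0.898   1.4099 -0.4112  1.7289  0.5642] w 1.0012640851523882 gf 0.0 F [0.7817 1.4679 0.7756]
[[-0.2271  0.8375 -0.4969]
 [ 0.9704  0.2376 -0.0431]
 [ 0.082  -0.492  -0.8667]]
stud_left 0.55 [358. 297.] [360.89906145 296.93469062] [ 0.54522826 -0.05643356  0.11301915] off up/y mm 1.038256267740617 64.2515499405832
stud_right 0.78 [385. 170.] [380.18590014 164.94627084] [0.52945089 0.06853656 0.10950927] off up/y mm -5.981204286790046 -61.57350710401682
ruler 0.88 [342. 251.] [344.06293064 235.50701384] [ 0.51758325 -0.01175396  0.12427825] off up/y mm 23.555468437800645 15.45955274310425
[{"tx": -0.0316, "ty": 0.0224, "tz": 0.0123, "twist": 0.0}]
```

View pics/w2.png

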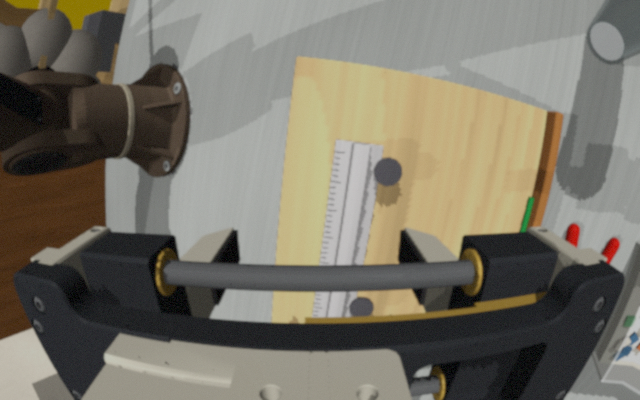

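```bash
sed -i 's/yd=np.array(\[.173,-.985,0\])/yd=np.array([.155,-.988,0])/; s/mid=np.array(\[.535,.007,.1125\])/mid=np.array([.537,.006,.1125])/' plan.py
python3 - <<'E'
from plan import *
s=arm.observe();M=R.from_rotvec(s["ee_rot"]).as_matrix()
print("up in tool",M.T@up,"n",M.T@nn)
for px in((338,141),(382,147),(297,57),(388,171)):
    o,d=ray("wrist",np.array(px)/[640,400]); h=.016 if px[0]==388 else .004*(px[0]!=297); t=(mid+h*nn-o)@nn/(d@nn); X=o+t*d-mid
    print(px,X@up*1e3,X@yd*1e3)
T=mid+.024*up+.008*yd
p,M=plan(T+.05*nn); p,M=plan(T+.0075*nn,0,p,M,.03); print(p)
E
```

```text
up in tool [ 0.10712387 -0.99428663 -0.00114907] n [ 0.03481784  0.00497981 -0.99938039]
(338, 141) 41.46649567684409 -83.74453276999148
(382, 147) 4.414790551738549 -83.24418535463228
(297, 57) 82.36595307388411 -150.22959166417834
(388, 171) -0.5832445135209533 -65.43951956008397
[{"tx": -0.0213, "ty": 0.0114, "tz": 0.023, "twist": 0.0}, {"tx": -0.0213, "ty": 0.0114, "tz": 0.023, "twist": 0.0}]
[{"tx": -0.0007, "ty": -0.0001, "tz": 0.0213, "twist": 0.0}, {"tx": -0.0008, "ty": -0.0002, "tz": 0.0212, "twist": 0.0}]
[ 0.52137734 -0.00457602  0.13101942]
```

Run:
```python
from plan import *
T=mid+.023*up+.016*yd
p,M=plan(T+.05*nn,.068); p,M=plan(T+.0075*nn,0,p,M,.025); print(M.T@up)
```

```text
[{"tx": -0.0253, "ty": 0.0114, "tz": 0.0229, "twist": 0.034}, {"tx": -0.0247, "ty": 0.0128, "tz": 0.0228, "twist": 0.034}]
[{"tx": -0.0007, "ty": -0.0, "tz": 0.0213, "twist": 0.0}, {"tx": -0.0008, "ty": -0.0, "tz": 0.0212, "twist": 0.0}]
[ 5.11304179e-04 -1.00004058e+00 -1.14906925e-03]
```

move_arm(motion=[{"tx": -0.025,"ty": 0.0115,"tz": 0.023,"twist": 0.034},{"tx": -0.025,"ty": 0.0128,"tz": 0.023,"twist": 0.034},{"tx": -0.0007,"ty": 0,"tz": 0.021,"twist": 0},{"tx": 0,"ty": 0,"tz": 0,"twist": 0},{"tx": 0,"ty": 0,"tz": 0.011,"twist": 0},{"tx": 0,"ty": 0,"tz": 0.01,"twist": 0},{"tx": 0,"ty": 0,"tz": 0,"twist": 0},{"tx": 0,"ty": 0,"tz": 0,"twist": 0}])

```text
clock: 12.55
position: [0.524, -0.0118, 0.1319]
ee_rot: [-1.785, -2.066, 0.519]
force: [-0.3, 0.6, 0.6]
width: 1.001
gripper_force: 0.0
```

move_arm(motion=[{"tx": 0,"ty": 0,"tz": 0,"twist": 0},{"tx": 0,"ty": 0,"tz": 0,"twist": 0},{"tx": 0,"ty": 0,"tz": 0,"twist": 0},{"tx": 0,"ty": 0,"tz": 0,"twist": 0},{"tx": 0,"ty": 0,"tz": 0,"twist": 0},{"tx": 0,"ty": 0,"tz": 0,"twist": 0},{"tx": 0,"ty": 0,"tz": 0,"twist": 0},{"tx": 0,"ty": 0,"tz": 0,"twist": 0}], gripper=1, squeeze=20)

```text
clock: 13.35
position: [0.5239, -0.0123, 0.1315]
ee_rot: [-1.785, -2.065, 0.52]
force: [0.3, -0.7, 0.0]
width: 0.349
gripper_force: 0.0
```

```bash
cat > e.py <<'E'
from plan import *
s=arm.observe(); p=s["position"]-mid; print("TCP up,y,n mm",1e3*np.array([p@up,p@yd,p@nn]))
E
python3 s.py; python3 e.py
```

```text
13.35 [ 0.5239 -0.0123  0.1315] [-0.5727  0.8581  0.8976  1.5431 -0.4497  1.5493  0.572 ] w 0.34884989071359074 gf 0.0 F [ 0.3035 -0.661   0.047 ]
[[-0.1359  0.8573 -0.4965]
 [ 0.9902  0.1334 -0.0408]
 [ 0.0312 -0.4972 -0.8671]]
TCP up,y,n mm [23.19315704 16.08895692  8.5512365 ]
```

move_arm(motion=[{"tx": 0,"ty": 0,"tz": 0,"twist": 0},{"tx": 0,"ty": 0,"tz": 0,"twist": 0},{"tx": 0,"ty": 0,"tz": 0,"twist": 0},{"tx": 0,"ty": 0,"tz": 0,"twist": 0},{"tx": 0,"ty": -0.005,"tz": 0,"twist": 0},{"tx": 0,"ty": -0.007,"tz": 0,"twist": 0},{"tx": 0,"ty": -0.007,"tz": 0,"twist": 0},{"tx": 0,"ty": 0,"tz": 0,"twist": 0}])

```text
clock: 14.15
position: [0.5066, -0.0152, 0.1417]
ee_rot: [-1.786, -2.063, 0.52]
force: [-0.2, 0.3, -1.8]
width: 0.152
gripper_force: 20.0
```

```bash
python3 s.py; python3 e.py
```

```text
14.15 [ 0.5066 -0.0152  0.1417] [-0.5902  0.8254  0.9106  1.5861 -0.4328  1.5391  0.578 ] w 0.152493872297544 gf 19.965679943561554 F [-0.1773  0.3191 -1.7535]
[[-0.135   0.8573 -0.4967]
 [ 0.9903  0.1327 -0.0402]
 [ 0.0314 -0.4973 -0.867 ]]
TCP up,y,n mm [43.46299917 16.20550046  8.6609096 ]
```

move_arm(motion=[{"tx": 0,"ty": 0,"tz": -0.01,"twist": 0},{"tx": 0,"ty": 0,"tz": -0.03,"twist": 0},{"tx": 0,"ty": 0,"tz": -0.045,"twist": 0},{"tx": 0,"ty": 0,"tz": -0.045,"twist": 0},{"tx": 0,"ty": 0,"tz": -0.045,"twist": 0},{"tx": 0,"ty": 0,"tz": -0.045,"twist": 0},{"tx": 0,"ty": 0,"tz": -0.045,"twist": 0},{"tx": 0,"ty": 0,"tz": -0.045,"twist": 0},{"tx": 0,"ty": 0,"tz": -0.045,"twist": 0}], squeeze=30)

```text
clock: 15.05
position: [0.621, -0.0019, 0.3418]
ee_rot: [-1.787, -2.108, 0.498]
force: [0.8, -0.4, -4.3]
width: 0.149
gripper_force: 30.0
```

```bash
python3 s.py
```

```text
15.05 [ 0.621  -0.0019  0.3418] [-0.1225  0.7124  0.0792  0.9206 -0.0267  1.9969  0.1097] w 0.14877898965442576 gf 29.964660108089447 F [ 0.8149 -0.3929 -4.2697]
[[-0.1572  0.871  -0.4655]
 [ 0.9872  0.1511 -0.0506]
 [ 0.0263 -0.4675 -0.8836]]
```

move_arm(motion=[{"tx": 0,"ty": 0.01,"tz": -0.047,"twist": 0},{"tx": 0,"ty": 0.01,"tz": -0.047,"twist": 0},{"tx": 0,"ty": 0.01,"tz": -0.047,"twist": 0},{"tx": 0,"ty": 0.01,"tz": -0.047,"twist": 0},{"tx": 0,"ty": 0.01,"tz": -0.047,"twist": 0},{"tx": 0,"ty": 0.01,"tz": -0.047,"twist": 0},{"tx": 0,"ty": 0.01,"tz": -0.047,"twist": 0},{"tx": 0,"ty": 0.01,"tz": -0.047,"twist": 0},{"tx": 0,"ty": 0.01,"tz": -0.047,"twist": 0}])

```text
clock: 15.95
position: [0.6682, 0.0239, 0.5448]
ee_rot: [-2.034, -2.366, 0.058]
force: [0.0, -1.5, -0.1]
width: 0.15
gripper_force: 30.0
```

```bash
python3 s.py
```

```text
15.95 [0.6682 0.0239 0.5448] [-0.2722  0.5472  0.4059  0.66   -0.2086  2.003   0.1497] w 0.15040547883073166 gf 29.96413618326187 F [ 0.001  -1.4593 -0.1305]
[[-0.1502  0.9878 -0.0407]
 [ 0.9886  0.1497 -0.0144]
 [-0.0081 -0.0424 -0.9991]]
```

move_arm(motion=[{"tx": 0,"ty": 0.01,"tz": -0.035,"twist": 0},{"tx": 0,"ty": 0,"tz": 0,"twist": 0}])

```text
clock: 16.15
position: [0.6676, 0.0243, 0.5619]
ee_rot: [2.047, 2.379, -0.024]
force: [-1.3, 0.1, -1.5]
width: 0.148
gripper_force: 30.0
```

```bash
python3 s.py
python3 - <<'E'
from plan import *
s=arm.observe();M=R.from_rotvec(s["ee_rot"]).as_matrix(); a=np.degrees(np.arctan2(M[1,0],M[0,0])); tw=(a+2.3)/90; print(tw)
k=.66; p,M=plan([.60,-.20,.36],round(tw*.5,3)); p,M=plan([.51,-.407,.15],round(tw*.5,3),p,M)
print(M)
E
```

```text
16.15 [0.6676 0.0243 0.5619] [-0.235   0.5275  0.301   0.634  -0.1504  2.003   0.1145] w 0.148496042343189 gf 29.966051280498505 F [-1.2946  0.1418 -1.4755]
[[-0.1492  0.9888 -0.0077]
 [ 0.9887  0.1491 -0.0132]
 [-0.0119 -0.0096 -0.9999]]
1.1208993463259627
[{"tx": -0.0299, "ty": -0.0141, "tz": 0.0293, "twist": 0.08}, {"tx": -0.0314, "ty": -0.0102, "tz": 0.0294, "twist": 0.08}, {"tx": -0.0325, "ty": -0.0062, "tz": 0.0293, "twist": 0.08}, {"tx": -0.033, "ty": -0.002, "tz": 0.0294, "twist": 0.08}, {"tx": -0.033, "ty": 0.0021, "tz": 0.0293, "twist": 0.08}, {"tx": -0.0324, "ty": 0.0062, "tz": 0.0294, "twist": 0.08}, {"tx": -0.0314, "ty": 0.0102, "tz": 0.0293, "twist": 0.08}]
[{"tx": -0.0302, "ty": 0.01, "tz": 0.0305, "twist": 0.08}, {"tx": -0.0286, "ty": 0.0138, "tz": 0.0305, "twist": 0.08}, {"tx": -0.0267, "ty": 0.0172, "tz": 0.0305, "twist": 0.08}, {"tx": -0.0243, "ty": 0.0204, "tz": 0.0305, "twist": 0.08}, {"tx": -0.0216, "ty": 0.0234, "tz": 0.0305, "twist": 0.08}, {"tx": -0.0185, "ty": 0.0259, "tz": 0.0305, "twist": 0.08}, {"tx": -0.0151, "ty": 0.0279, "tz": 0.0304, "twist": 0.08}]
[[ 0.99921992 -0.03872516 -0.00773994]
 [-0.03882489 -0.99915911 -0.0131796 ]
 [-0.00722305  0.01346982 -0.99988319]]
```

move_arm(motion=[{"tx": -0.03,"ty": -0.014,"tz": 0.0295,"twist": 0.08},{"tx": -0.0315,"ty": -0.01,"tz": 0.0295,"twist": 0.08},{"tx": -0.0325,"ty": -0.006,"tz": 0.0295,"twist": 0.08},{"tx": -0.033,"ty": -0.002,"tz": 0.0295,"twist": 0.08},{"tx": -0.033,"ty": 0.002,"tz": 0.0295,"twist": 0.08},{"tx": -0.0325,"ty": 0.006,"tz": 0.0295,"twist": 0.08},{"tx": -0.0315,"ty": 0.01,"tz": 0.0295,"twist": 0.08},{"tx": -0.03,"ty": 0.01,"tz": 0.0305,"twist": 0.08},{"tx": -0.0285,"ty": 0.014,"tz": 0.0305,"twist": 0.08},{"tx": -0.0265,"ty": 0.017,"tz": 0.0305,"twist": 0.08},{"tx": -0.0245,"ty": 0.0205,"tz": 0.0305,"twist": 0.08},{"tx": -0.0215,"ty": 0.0235,"tz": 0.0305,"twist": 0.08}])

```text
clock: 17.35
position: [0.5325, -0.3488, 0.2041]
ee_rot: [3.114, 0.322, -0.027]
force: [1.0, -0.4, -0.7]
width: 0.148
gripper_force: 30.0
```

```bash
python3 s.py
python3 - <<'E'
from plan import *
cal=arm.calibration("wrist"); im=arm.get_image("wrist"); cv2.imwrite("pics/w3.png",im[:,:,::-1])
for e in arm.place_of("wrist","tray")[:2]: print("tray",round(e["conf"],2),np.array(e["point"])*[640,400],atz("wrist",e["point"],0,cal))
p,M=plan([.51,-.407,.10],.16); p,M=plan([.51,-.407,.018],0,p,M,.025); print(M)
E
```

```text
17.35 [ 0.5325 -0.3488  0.2041] [ 0.0797  0.5248  0.6249  1.6015 -0.3087  1.1259 -0.5893] w 0.14839627938549785 gf 29.963383376598358 F [ 0.9567 -0.3676 -0.6735]
[[ 0.9787  0.2045 -0.0161]
 [ 0.2043 -0.9788 -0.0125]
 [-0.0184  0.009  -0.9998]]
tray 0.56 [359.232 200.32 ] [ 0.50390979 -0.40787552  0.        ]
[{"tx": -0.0086, "ty": 0.0167, "tz": 0.0341, "twist": 0.0533}, {"tx": -0.0072, "ty": 0.0173, "tz": 0.0342, "twist": 0.0533}, {"tx": -0.0058, "ty": 0.0179, "tz": 0.0341, "twist": 0.0533}]
[{"tx": 0.0005, "ty": -0.0003, "tz": 0.0205, "twist": 0.0}, {"tx": 0.0005, "ty": -0.0003, "tz": 0.0205, "twist": 0.0}, {"tx": 0.0005, "ty": -0.0003, "tz": 0.0205, "twist": 0.0}, {"tx": 0.0004, "ty": -0.0002, "tz": 0.0205, "twist": 0.0}]
[[ 0.99840774 -0.05113507 -0.02381579]
 [-0.05144153 -0.99859855 -0.01243774]
 [-0.0231464   0.01364306 -0.99963899]]
```

View pics/w3.png

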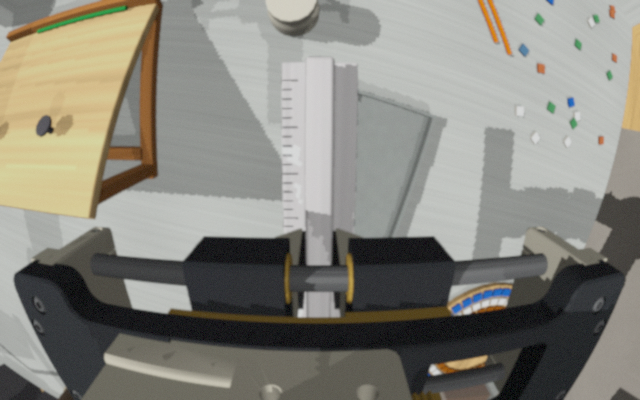

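move_arm(motion=[{"tx": -0.009,"ty": 0.017,"tz": 0.034,"twist": 0.053},{"tx": -0.0075,"ty": 0.0175,"tz": 0.034,"twist": 0.053},{"tx": -0.006,"ty": 0.018,"tz": 0.034,"twist": 0.05},{"tx": 0,"ty": 0,"tz": 0.02,"twist": 0},{"tx": 0,"ty": 0,"tz": 0.02,"twist": 0},{"tx": 0,"ty": 0,"tz": 0.02,"twist": 0},{"tx": 0,"ty": 0,"tz": 0.018,"twist": 0},{"tx": 0,"ty": 0,"tz": 0.005,"twist": 0},{"tx": 0,"ty": 0,"tz": 0,"twist": 0},{"tx": 0,"ty": 0,"tz": 0,"twist": 0}])

```text
clock: 18.45
position: [0.5165, -0.4057, 0.0229]
ee_rot: [3.127, -0.051, -0.021]
force: [-0.8, 0.5, -1.2]
width: 0.15
gripper_force: 30.0
```

```bash
python3 s.py
```

```text
18.45 [ 0.5165 -0.4057  0.0229] [ 0.2201  0.7596  0.5632  1.7089 -0.4967  0.8229 -0.5995] w 0.15027648818979 gf 29.965712428092957 F [-0.7881  0.461  -1.2061]
[[ 0.9994 -0.0322 -0.0136]
 [-0.0324 -0.9994 -0.0142]
 [-0.0132  0.0147 -0.9998]]
```

move_arm(motion=[{"tx": -0.006,"ty": 0,"tz": 0.004,"twist": 0},{"tx": 0,"ty": 0,"tz": 0.003,"twist": 0},{"tx": 0,"ty": 0,"tz": 0.002,"twist": 0},{"tx": 0,"ty": 0,"tz": 0,"twist": 0}])

```text
clock: 18.85
position: [0.5099, -0.4057, 0.0134]
ee_rot: [3.127, -0.052, -0.021]
force: [-1.4, -0.4, 1.6]
width: 0.149
gripper_force: 30.0
```

move_arm(motion=[{"tx": 0,"ty": 0,"tz": 0,"twist": 0},{"tx": 0,"ty": 0,"tz": 0,"twist": 0},{"tx": 0,"ty": 0,"tz": 0,"twist": 0},{"tx": 0,"ty": 0,"tz": -0.01,"twist": 0},{"tx": 0,"ty": 0,"tz": -0.03,"twist": 0},{"tx": 0,"ty": 0,"tz": -0.045,"twist": 0},{"tx": 0,"ty": 0,"tz": -0.045,"twist": 0},{"tx": 0,"ty": 0,"tz": -0.045,"twist": 0}], gripper=0.4)

```text
clock: 19.65
position: [0.5124, -0.4028, 0.1907]
ee_rot: [3.127, -0.051, -0.021]
force: [0.7, -0.2, -0.9]
width: 0.3
gripper_force: 0.0
```

```bash
python3 s.py
python3 - <<'E'
from plan import *
for c in("top","scene"): 
    cv2.imwrite(f"pics/{c}3.png",arm.get_image(c)[:,:,::-1])
for n in("ruler","tray","panel","slot_left","slot_right"):
  for c in("top","scene"):
    for e in arm.place_of(c,n)[:1]:
        z={"ruler":.004,"panel":0,"tray":0}.get(n,0.0)
        print(n,c,round(e["conf"],2),atz(c,e["point"],z))
for e in arm.regions_of("top","panel")[:1]:
    m=e["region"].astype(np.uint8); m=cv2.morphologyEx(m,cv2.MORPH_OPEN,np.ones((3,3)))
    print(m.sum(),[atz("top",p/[640,400],.013)[:2] for p in cv2.boxPoints(cv2.minAreaRect(cv2.findNonZero(m)))])
E
```

```text
19.65 [ 0.5124 -0.4028  0.1907] [ 0.1447  0.5734  0.6811  1.5844 -0.367   1.1205 -0.695 ] w 0.3000158766609889 gf 0.0 F [ 0.7264 -0.1879 -0.9413]
[[ 0.9994 -0.0326 -0.0138]
 [-0.0328 -0.9994 -0.014 ]
 [-0.0133  0.0144 -0.9998]]
ruler top 0.62 [0.3960934  0.45257739 0.004     ]
ruler scene 0.68 [ 0.504303   -0.41305768  0.004     ]
tray scene 0.85 [ 0.51197297 -0.39420884  0.        ]
panel top 0.78 [0.45122788 0.39790594 0.        ]
panel scene 0.92 [0.4484615  0.39311482 0.        ]
slot_left top 0.89 [0.41506476 0.302749   0.        ]
slot_left scene 0.82 [0.40539352 0.32171515 0.        ]
slot_right top 0.96 [0.38606181 0.44500571 0.        ]
slot_right scene 0.8 [0.36482561 0.46243151 0.        ]
943 [array([0.44949127, 0.49492473]), array([0.50568217, 0.31058222]), array([0.40709406, 0.27739272]), array([0.35224039, 0.45961268])]
```

Run:
```python
from plan import *
p,M=plan([.44,0.02,.33],-.66,step=.045); p,M=plan([.453,.393,.12],-.55,p,M,.045); print(M)
```

```text
[{"tx": -0.008, "ty": -0.038, "tz": -0.0134, "twist": -0.06}, {"tx": -0.0044, "ty": -0.0386, "tz": -0.0134, "twist": -0.06}, {"tx": -0.0008, "ty": -0.0389, "tz": -0.0133, "twist": -0.06}, {"tx": 0.0029, "ty": -0.0387, "tz": -0.0134, "twist": -0.06}, {"tx": 0.0065, "ty": -0.0383, "tz": -0.0133, "twist": -0.06}, {"tx": 0.0101, "ty": -0.0375, "tz": -0.0134, "twist": -0.06}, {"tx": 0.0136, "ty": -0.0364, "tz": -0.0133, "twist": -0.06}, {"tx": 0.017, "ty": -0.035, "tz": -0.0134, "twist": -0.06}, {"tx": 0.0202, "ty": -0.0332, "tz": -0.0133, "twist": -0.06}, {"tx": 0.0232, "ty": -0.0311, "tz": -0.0134, "twist": -0.06}, {"tx": 0.0261, "ty": -0.0288, "tz": -0.0133, "twist": -0.06}]
[{"tx": 0.0326, "ty": -0.0188, "tz": 0.0205, "twist": -0.055}, {"tx": 0.0341, "ty": -0.0159, "tz": 0.0205, "twist": -0.055}, {"tx": 0.0353, "ty": -0.0129, "tz": 0.0205, "twist": -0.055}, {"tx": 0.0363, "ty": -0.0099, "tz": 0.0205, "twist": -0.055}, {"tx": 0.037, "ty": -0.0067, "tz": 0.0205, "twist": -0.055}, {"tx": 0.0375, "ty": -0.0035, "tz": 0.0205, "twist": -0.055}, {"tx": 0.0376, "ty": -0.0002, "tz": 0.0204, "twist": -0.055}, {"tx": 0.0375, "ty": 0.003, "tz": 0.0205, "twist": -0.055}, {"tx": 0.0371, "ty": 0.0063, "tz": 0.0204, "twist": -0.055}, {"tx": 0.0363, "ty": 0.0094, "tz": 0.0205, "twist": -0.055}]
[[-0.29299592  0.95599765 -0.01489578]
 [ 0.95607719  0.29281304 -0.01330134]
 [-0.00835437 -0.01813876 -0.99980058]]
```

move_arm(motion=[{"tx": -0.008,"ty": -0.038,"tz": -0.0135,"twist": -0.06},{"tx": -0.0045,"ty": -0.0385,"tz": -0.0135,"twist": -0.06},{"tx": -0.001,"ty": -0.039,"tz": -0.0135,"twist": -0.06},{"tx": 0.003,"ty": -0.0385,"tz": -0.0135,"twist": -0.06},{"tx": 0.0065,"ty": -0.0385,"tz": -0.0135,"twist": -0.06},{"tx": 0.01,"ty": -0.0375,"tz": -0.0135,"twist": -0.06},{"tx": 0.0135,"ty": -0.0365,"tz": -0.0135,"twist": -0.06},{"tx": 0.017,"ty": -0.035,"tz": -0.0135,"twist": -0.06},{"tx": 0.02,"ty": -0.033,"tz": -0.0135,"twist": -0.06},{"tx": 0.023,"ty": -0.031,"tz": -0.0135,"twist": -0.06},{"tx": 0.026,"ty": -0.029,"tz": -0.0135,"twist": -0.06}], gripper=-0.9)

```text
clock: 21.4
position: [0.4387, 0.0207, 0.3326]
ee_rot: [2.746, 1.514, -0.029]
force: [0.5, 0.2, -0.4]
width: 0.949
gripper_force: 0.0
```

move_arm(motion=[{"tx": 0.0325,"ty": -0.019,"tz": 0.018,"twist": -0.055},{"tx": 0.034,"ty": -0.016,"tz": 0.018,"twist": -0.055},{"tx": 0.0355,"ty": -0.013,"tz": 0.018,"twist": -0.055},{"tx": 0.0365,"ty": -0.01,"tz": 0.018,"twist": -0.055},{"tx": 0.037,"ty": -0.0065,"tz": 0.018,"twist": -0.055},{"tx": 0.0375,"ty": -0.0035,"tz": 0.018,"twist": -0.055},{"tx": 0.0375,"ty": 0,"tz": 0.018,"twist": -0.055},{"tx": 0.0375,"ty": 0.003,"tz": 0.018,"twist": -0.055},{"tx": 0.037,"ty": 0.006,"tz": 0.018,"twist": -0.055},{"tx": 0.036,"ty": 0.009,"tz": 0.018,"twist": -0.055}])

```text
clock: 22.4
position: [0.4521, 0.3939, 0.1456]
ee_rot: [-1.862, -2.526, 0.031]
force: [1.0, -0.3, 0.2]
width: 0.954
gripper_force: 0.0
```

```bash
python3 s.py
python3 - <<'E'
from plan import *
cal=arm.calibration("wrist"); im=arm.get_image("wrist"); cv2.imwrite("pics/w4.png",im[:,:,::-1])
for n in("panel","slot_left","slot_right"):
  for e in arm.place_of("wrist",n)[:2]: print(n,round(e["conf"],2),np.array(e["point"])*[640,400],atz("wrist",e["point"],0,cal))
E
```

```text
22.4 [0.4521 0.3939 0.1456] [-0.8408  0.48    0.0506  1.719  -0.029   0.963  -0.4783] w 0.9539431633459868 gf 0.0 F [ 0.9889 -0.254   0.2041]
[[-0.2962  0.955  -0.0141]
 [ 0.9551  0.296  -0.0138]
 [-0.009  -0.0175 -0.9998]]
panel 0.69 [323.008 185.2  ] [0.45380101 0.3917278  0.        ]
slot_left 0.84 [267.584 237.2  ] [0.41395521 0.31842142 0.        ]
slot_right 0.8 [261.824 117.32 ] [0.37586911 0.43978974 0.        ]
```

View pics/w4.png

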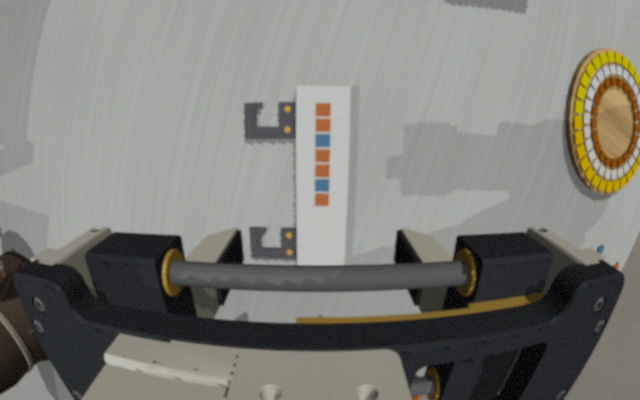

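move_arm(motion=[{"tx": 0.001,"ty": 0.0035,"tz": 0.045,"twist": 0},{"tx": 0,"ty": 0,"tz": 0.04,"twist": 0},{"tx": 0,"ty": 0,"tz": 0.03,"twist": 0},{"tx": 0,"ty": 0,"tz": 0.018,"twist": 0},{"tx": 0,"ty": 0,"tz": 0.008,"twist": 0},{"tx": 0,"ty": 0,"tz": 0,"twist": 0}])

```text
clock: 23.2
position: [0.4536, 0.3912, 0.0055]
ee_rot: [-1.868, -2.522, 0.032]
force: [0.3, 0.2, 0.5]
width: 0.952
gripper_force: 0.0
```

move_arm(motion=[{"tx": 0,"ty": 0,"tz": 0,"twist": 0},{"tx": 0,"ty": 0,"tz": 0,"twist": 0},{"tx": 0,"ty": 0,"tz": 0,"twist": 0},{"tx": 0,"ty": 0,"tz": 0,"twist": 0},{"tx": 0,"ty": 0,"tz": 0,"twist": 0},{"tx": 0,"ty": 0,"tz": 0,"twist": 0},{"tx": 0,"ty": 0,"tz": 0,"twist": 0}], gripper=1, squeeze=40)

```text
clock: 23.9
position: [0.4533, 0.3927, 0.0059]
ee_rot: [-1.866, -2.523, 0.03]
force: [-0.6, -0.0, 4.7]
width: 0.538
gripper_force: 40.0
```

```bash
python3 s.py
```

```text
23.9 [0.4533 0.3927 0.0059] [-0.8276  0.6581  0.0365  1.8222 -0.0362  0.6811 -0.4728] w 0.5375947067134336 gf 39.98566120862961 F [-0.6186 -0.0097  4.6554]
[[-0.2931  0.956  -0.0138]
 [ 0.956   0.2929 -0.0134]
 [-0.0088 -0.0171 -0.9998]]
```

Run:
```python
from plan import *
p,M=plan([.43,.39,.15],0,step=.04);p,M=plan([.13,.42,.42],-.3,p,M,.047); print(); p,M=plan([-.02,.42,.52],-.15,p,M,.047); p,M=plan([-.31,.28,.585],-.2,p,M,.047)
```

```text
[{"tx": 0.0007, "ty": -0.0064, "tz": -0.0359, "twist": 0.0}, {"tx": 0.0008, "ty": -0.0064, "tz": -0.0359, "twist": 0.0}, {"tx": 0.0007, "ty": -0.0064, "tz": -0.036, "twist": 0.0}, {"tx": 0.0008, "ty": -0.0063, "tz": -0.0359, "twist": 0.0}]
[{"tx": 0.0127, "ty": -0.0314, "tz": -0.0296, "twist": -0.0333}, {"tx": 0.0143, "ty": -0.0307, "tz": -0.0296, "twist": -0.0333}, {"tx": 0.0159, "ty": -0.0299, "tz": -0.0296, "twist": -0.0333}, {"tx": 0.0174, "ty": -0.029, "tz": -0.0296, "twist": -0.0333}, {"tx": 0.0189, "ty": -0.0281, "tz": -0.0296, "twist": -0.0333}, {"tx": 0.0204, "ty": -0.0271, "tz": -0.0296, "twist": -0.0333}, {"tx": 0.0218, "ty": -0.0259, "tz": -0.0295, "twist": -0.0333}, {"tx": 0.0231, "ty": -0.0248, "tz": -0.0296, "twist": -0.0333}, {"tx": 0.0244, "ty": -0.0235, "tz": -0.0295, "twist": -0.0333}]

[{"tx": 0.0261, "ty": -0.0275, "tz": -0.0245, "twist": -0.0375}, {"tx": 0.0276, "ty": -0.0259, "tz": -0.0245, "twist": -0.0375}, {"tx": 0.0291, "ty": -0.0242, "tz": -0.0245, "twist": -0.0375}, {"tx": 0.0304, "ty": -0.0224, "tz": -0.0245, "twist": -0.0375}]
[{"tx": 0.0242, "ty": -0.0393, "tz": -0.0084, "twist": -0.0286}, {"tx": 0.026, "ty": -0.0382, "tz": -0.0084, "twist": -0.0286}, {"tx": 0.0277, "ty": -0.0369, "tz": -0.0085, "twist": -0.0286}, {"tx": 0.0293, "ty": -0.0357, "tz": -0.0084, "twist": -0.0286}, {"tx": 0.0309, "ty": -0.0343, "tz": -0.0085, "twist": -0.0286}, {"tx": 0.0324, "ty": -0.0329, "tz": -0.0084, "twist": -0.0286}, {"tx": 0.0338, "ty": -0.0314, "tz": -0.0085, "twist": -0.0286}]
```

move_arm(motion=[{"tx": 0.001,"ty": -0.0065,"tz": -0.036,"twist": 0},{"tx": 0.001,"ty": -0.0065,"tz": -0.036,"twist": 0},{"tx": 0.001,"ty": -0.0065,"tz": -0.036,"twist": 0},{"tx": 0.001,"ty": -0.0065,"tz": -0.036,"twist": 0},{"tx": 0.0135,"ty": -0.031,"tz": -0.032,"twist": -0.035},{"tx": 0.015,"ty": -0.0305,"tz": -0.032,"twist": -0.035},{"tx": 0.0165,"ty": -0.03,"tz": -0.032,"twist": -0.035},{"tx": 0.018,"ty": -0.029,"tz": -0.032,"twist": -0.035},{"tx": 0.0195,"ty": -0.028,"tz": -0.032,"twist": -0.035},{"tx": 0.021,"ty": -0.027,"tz": -0.032,"twist": -0.035},{"tx": 0.0225,"ty": -0.026,"tz": -0.032,"twist": -0.035},{"tx": 0.024,"ty": -0.0245,"tz": -0.03,"twist": -0.035}])

```text
clock: 25.1
position: [0.1593, 0.4197, 0.4085]
ee_rot: [-1.266, -2.868, 0.029]
force: [0.4, 1.3, -2.5]
width: 0.539
gripper_force: 40.0
```

move_arm(motion=[{"tx": 0.0245,"ty": -0.0235,"tz": -0.03,"twist": -0.035},{"tx": 0.026,"ty": -0.0275,"tz": -0.02,"twist": -0.0375},{"tx": 0.0275,"ty": -0.026,"tz": -0.02,"twist": -0.0375},{"tx": 0.029,"ty": -0.024,"tz": -0.02,"twist": -0.0375},{"tx": 0.0305,"ty": -0.0225,"tz": -0.02,"twist": -0.0375},{"tx": 0.024,"ty": -0.0395,"tz": -0.007,"twist": -0.028},{"tx": 0.026,"ty": -0.038,"tz": -0.007,"twist": -0.028},{"tx": 0.0275,"ty": -0.037,"tz": -0.007,"twist": -0.028},{"tx": 0.0295,"ty": -0.0355,"tz": -0.007,"twist": -0.028},{"tx": 0.031,"ty": -0.0345,"tz": -0.007,"twist": -0.028},{"tx": 0.0325,"ty": -0.033,"tz": -0.007,"twist": -0.028},{"tx": 0.034,"ty": -0.0315,"tz": -0.007,"twist": -0.028}])

```text
clock: 26.3
position: [-0.3111, 0.271, 0.5751]
ee_rot: [-0.365, -3.108, 0.023]
force: [-0.2, 1.5, -2.2]
width: 0.534
gripper_force: 40.0
```

```bash
python3 s.py
python3 - <<'E'
from plan import *
p,M=plan([-.45,.07,.60],0,step=.047)
E
```

```text
26.3 [-0.3111  0.271   0.5751] [-1.8024  0.0515 -0.7702  1.2562  0.0181  1.8442 -1.2301] w 0.533637870083899 gf 39.98436838388443 F [-0.2139  1.45   -2.23  ]
[[-0.9727  0.2317 -0.0134]
 [ 0.2319  0.9727 -0.0133]
 [ 0.01   -0.016  -0.9998]]
[{"tx": 0.0148, "ty": -0.038, "tz": -0.0034, "twist": 0.0}, {"tx": 0.0148, "ty": -0.038, "tz": -0.0034, "twist": 0.0}, {"tx": 0.0148, "ty": -0.038, "tz": -0.0034, "twist": 0.0}, {"tx": 0.0148, "ty": -0.038, "tz": -0.0034, "twist": 0.0}, {"tx": 0.0148, "ty": -0.0381, "tz": -0.0034, "twist": 0.0}, {"tx": 0.0148, "ty": -0.038, "tz": -0.0033, "twist": 0.0}]
```

move_arm(motion=[{"tx": 0.015,"ty": -0.038,"tz": -0.0035,"twist": 0},{"tx": 0.015,"ty": -0.038,"tz": -0.0035,"twist": 0},{"tx": 0.015,"ty": -0.038,"tz": -0.0035,"twist": 0},{"tx": 0.015,"ty": -0.038,"tz": -0.0035,"twist": 0},{"tx": 0.015,"ty": -0.038,"tz": -0.0035,"twist": 0},{"tx": 0.015,"ty": -0.038,"tz": -0.0035,"twist": 0},{"tx": 0.02,"ty": 0,"tz": -0.045,"twist": 0},{"tx": 0.02,"ty": 0,"tz": -0.045,"twist": 0},{"tx": 0.02,"ty": 0,"tz": -0.045,"twist": 0},{"tx": 0.02,"ty": 0,"tz": -0.045,"twist": 0},{"tx": 0.02,"ty": 0,"tz": -0.045,"twist": 0},{"tx": 0.02,"ty": 0,"tz": -0.045,"twist": 0}])

```text
clock: 27.5
position: [-0.5038, 0.1019, 0.7026]
ee_rot: [-0.351, -2.928, 0.065]
force: [-0.7, -0.3, -2.1]
width: 0.539
gripper_force: 40.0
```

```bash
python3 s.py
```

```text
27.5 [-0.5038  0.1019  0.7026] [-2.6149  0.2139 -0.623   0.7634  0.13    2.0021 -1.8159] w 0.5389333647113081 gf 39.98559057712555 F [-0.6652 -0.2748 -2.0731]
[[-0.9537  0.2296 -0.1945]
 [ 0.2379  0.9711 -0.0204]
 [ 0.1842 -0.0657 -0.9807]]
```

move_arm(motion=[{"tx": 0.01,"ty": -0.032,"tz": -0.03,"twist": 0},{"tx": 0.01,"ty": -0.032,"tz": -0.03,"twist": 0},{"tx": 0.01,"ty": -0.032,"tz": -0.03,"twist": 0},{"tx": 0.01,"ty": -0.032,"tz": -0.03,"twist": 0},{"tx": 0.01,"ty": -0.032,"tz": -0.03,"twist": 0}])

```text
clock: 28.0
position: [-0.511, -0.0278, 0.757]
ee_rot: [-0.33, -2.791, 0.127]
force: [-0.2, -0.4, -3.0]
width: 0.532
gripper_force: 40.0
```

```bash
python3 s.py
```

```text
28.0 [-0.511  -0.0278  0.757 ] [-2.6151  0.2367 -1.1474  0.6861  0.3914  2.0022 -2.1539] w 0.5322289156004302 gf 39.98473942279816 F [-0.2041 -0.355  -3.0018]
[[-0.9199  0.2123 -0.3297]
 [ 0.2414  0.9692 -0.0495]
 [ 0.309  -0.1251 -0.9428]]
```

move_arm(motion=[{"tx": 0.015,"ty": -0.018,"tz": -0.04,"twist": 0},{"tx": 0.015,"ty": -0.018,"tz": -0.04,"twist": 0},{"tx": 0.015,"ty": -0.018,"tz": -0.04,"twist": 0},{"tx": 0.015,"ty": -0.018,"tz": -0.04,"twist": 0}])

```text
clock: 28.4
position: [-0.4813, -0.0518, 0.8253]
ee_rot: [-0.311, -2.663, 0.204]
force: [0.3, -0.7, -2.7]
width: 0.534
gripper_force: 40.0
```

```bash
python3 s.py
```

```text
28.4 [-0.4813 -0.0518  0.8253] [-2.6148  0.1699 -1.1588  0.5859  0.3653  2.0022 -2.159 ] w 0.5344458118962423 gf 39.9849870800972 F [ 0.3094 -0.6643 -2.6714]
[[-0.8738  0.1845 -0.4499]
 [ 0.2509  0.9636 -0.0922]
 [ 0.4165 -0.1935 -0.8883]]
```

move_arm(motion=[{"tx": 0.02,"ty": 0,"tz": -0.045,"twist": 0},{"tx": 0.01,"ty": 0.0,"tz": -0.025,"twist": 0}])

```text
clock: 28.6
position: [-0.4643, -0.0334, 0.8558]
ee_rot: [-0.302, -2.61, 0.229]
force: [0.8, 0.5, -2.8]
width: 0.539
gripper_force: 40.0
```

```bash
python3 s.py
python3 - <<'E'
from plan import *
p,M=plan([-.42,.07,.74],0,step=.045); p,M=plan([-.27,.25,.66],0,p,M,.045)
print();p,M=plan([0,.41,.54],0,p,M,.047); p,M=plan([.22,.34,.47],0,p,M,.047)
E
```

```text
28.6 [-0.4643 -0.0334  0.8558] [-2.6147  0.1219 -0.9895  0.5335  0.2361  2.0024 -2.0753] w 0.5394765955279308 gf 39.984765350818634 F [ 0.8061  0.5223 -2.8375]
[[-0.8509  0.1709 -0.4967]
 [ 0.2547  0.9612 -0.1056]
 [ 0.4594 -0.2164 -0.8615]]
[{"tx": -0.0161, "ty": 0.033, "tz": 0.0167, "twist": 0.0}, {"tx": -0.0161, "ty": 0.033, "tz": 0.0167, "twist": 0.0}, {"tx": -0.0162, "ty": 0.033, "tz": 0.0167, "twist": 0.0}, {"tx": -0.0161, "ty": 0.033, "tz": 0.0167, "twist": 0.0}]
[{"tx": -0.0198, "ty": 0.036, "tz": -0.0041, "twist": 0.0}, {"tx": -0.0198, "ty": 0.036, "tz": -0.0041, "twist": 0.0}, {"tx": -0.0197, "ty": 0.036, "tz": -0.0041, "twist": 0.0}, {"tx": -0.0198, "ty": 0.036, "tz": -0.0041, "twist": 0.0}, {"tx": -0.0197, "ty": 0.036, "tz": -0.0041, "twist": 0.0}, {"tx": -0.0198, "ty": 0.036, "tz": -0.0041, "twist": 0.0}]

[{"tx": -0.0305, "ty": 0.0282, "tz": -0.006, "twist": 0.0}, {"tx": -0.0305, "ty": 0.0282, "tz": -0.0059, "twist": 0.0}, {"tx": -0.0305, "ty": 0.0282, "tz": -0.006, "twist": 0.0}, {"tx": -0.0305, "ty": 0.0283, "tz": -0.0059, "twist": 0.0}, {"tx": -0.0305, "ty": 0.0282, "tz": -0.006, "twist": 0.0}, {"tx": -0.0305, "ty": 0.0283, "tz": -0.0059, "twist": 0.0}, {"tx": -0.0306, "ty": 0.0282, "tz": -0.006, "twist": 0.0}, {"tx": -0.0305, "ty": 0.0283, "tz": -0.0059, "twist": 0.0}]
[{"tx": -0.0395, "ty": -0.0024, "tz": -0.0069, "twist": 0.0}, {"tx": -0.0395, "ty": -0.0024, "tz": -0.0069, "twist": 0.0}, {"tx": -0.0396, "ty": -0.0024, "tz": -0.007, "twist": 0.0}, {"tx": -0.0395, "ty": -0.0024, "tz": -0.0069, "twist": 0.0}, {"tx": -0.0396, "ty": -0.0025, "tz": -0.007, "twist": 0.0}, {"tx": -0.0395, "ty": -0.0024, "tz": -0.0069, "twist": 0.0}]
```

move_arm(motion=[{"tx": -0.012,"ty": 0.005,"tz": 0.03,"twist": 0},{"tx": -0.016,"ty": 0.03,"tz": 0.02,"twist": 0},{"tx": -0.016,"ty": 0.033,"tz": 0.017,"twist": 0},{"tx": -0.016,"ty": 0.033,"tz": 0.017,"twist": 0},{"tx": -0.02,"ty": 0.036,"tz": -0.003,"twist": 0},{"tx": -0.02,"ty": 0.036,"tz": -0.004,"twist": 0},{"tx": -0.02,"ty": 0.036,"tz": -0.004,"twist": 0},{"tx": -0.02,"ty": 0.036,"tz": -0.004,"twist": 0},{"tx": -0.02,"ty": 0.036,"tz": -0.004,"twist": 0},{"tx": -0.02,"ty": 0.036,"tz": -0.004,"twist": 0}])

```text
clock: 29.6
position: [-0.2911, 0.207, 0.6867]
ee_rot: [-0.284, -2.62, 0.21]
force: [-0.4, 1.4, -2.5]
width: 0.534
gripper_force: 40.0
```

```bash
python3 s.py;  python3 - <<'E'
from plan import *
p,M=plan([0,.41,.54],0,step=.045); p,M=plan([.22,.34,.45],0,p,M,.047)
E
```

```text
29.6 [-0.2911  0.207   0.6867] [-1.9189 -0.2055 -0.1786  1.3141 -0.5437  1.8048 -0.9322] w 0.5342259965630392 gf 39.98606085777283 F [-0.3956  1.4275 -2.5262]
[[-0.8568  0.1622 -0.4894]
 [ 0.238   0.9665 -0.0964]
 [ 0.4574 -0.199  -0.8667]]
[{"tx": -0.0298, "ty": 0.0303, "tz": -0.0039, "twist": 0.0}, {"tx": -0.0298, "ty": 0.0303, "tz": -0.0039, "twist": 0.0}, {"tx": -0.0298, "ty": 0.0303, "tz": -0.0039, "twist": 0.0}, {"tx": -0.0298, "ty": 0.0303, "tz": -0.0039, "twist": 0.0}, {"tx": -0.0298, "ty": 0.0303, "tz": -0.0039, "twist": 0.0}, {"tx": -0.0298, "ty": 0.0303, "tz": -0.0038, "twist": 0.0}, {"tx": -0.0298, "ty": 0.0303, "tz": -0.0039, "twist": 0.0}, {"tx": -0.0298, "ty": 0.0303, "tz": -0.0038, "twist": 0.0}, {"tx": -0.0298, "ty": 0.0302, "tz": -0.0039, "twist": 0.0}]
[{"tx": -0.0411, "ty": -0.0023, "tz": -0.0038, "twist": 0.0}, {"tx": -0.0411, "ty": -0.0023, "tz": -0.0038, "twist": 0.0}, {"tx": -0.041, "ty": -0.0024, "tz": -0.0038, "twist": 0.0}, {"tx": -0.0411, "ty": -0.0023, "tz": -0.0038, "twist": 0.0}, {"tx": -0.041, "ty": -0.0024, "tz": -0.0038, "twist": 0.0}, {"tx": -0.0411, "ty": -0.0023, "tz": -0.0039, "twist": 0.0}]
```

move_arm(motion=[{"tx": -0.03,"ty": 0.03,"tz": -0.003,"twist": 0},{"tx": -0.03,"ty": 0.03,"tz": -0.003,"twist": 0},{"tx": -0.03,"ty": 0.03,"tz": -0.003,"twist": 0},{"tx": -0.03,"ty": 0.03,"tz": -0.003,"twist": 0},{"tx": -0.03,"ty": 0.03,"tz": -0.003,"twist": 0},{"tx": -0.03,"ty": 0.03,"tz": -0.003,"twist": 0},{"tx": -0.03,"ty": 0.03,"tz": -0.003,"twist": 0},{"tx": -0.03,"ty": 0.03,"tz": -0.003,"twist": 0},{"tx": -0.041,"ty": -0.002,"tz": -0.003,"twist": 0},{"tx": -0.041,"ty": -0.002,"tz": -0.003,"twist": 0},{"tx": -0.041,"ty": -0.002,"tz": -0.003,"twist": 0},{"tx": -0.041,"ty": -0.002,"tz": -0.003,"twist": 0}])

```text
clock: 30.8
position: [0.1109, 0.3372, 0.487]
ee_rot: [-0.285, -2.623, 0.208]
force: [0.7, 0.9, -3.8]
width: 0.536
gripper_force: 40.0
```

```bash
python3 s.py;  python3 - <<'E'
from plan import *
s=arm.observe();M=R.from_rotvec(s["ee_rot"]).as_matrix()
u=M.T@up; tw=np.degrees(np.arctan2(u[1],u[0]))+90; print("tw",tw,tw/90)
hov=mid-.051*up+.040*yd+.08*nn
w=np.array([.40,.22,.36]); p,M=plan(w,round(tw/90*.45,3)); p,M=plan(hov,round(tw/90*.55,3),p,M); print(hov,M.T@up,M.T@nn)
E
```

```text
30.8 [0.1109 0.3372 0.487 ] [-1.5012  0.0545  0.5227  1.5716 -0.4044  1.8851  0.3252] w 0.5363734650149414 gf 39.98597055673599 F [ 0.7023  0.8965 -3.8249]
[[-0.8582  0.163  -0.4868]
 [ 0.2378  0.9666 -0.0956]
 [ 0.4549 -0.1978 -0.8683]]
tw 68.40390642965173 0.7600434047739081
[{"tx": -0.0417, "ty": -0.0051, "tz": -0.0024, "twist": 0.0428}, {"tx": -0.042, "ty": -0.0023, "tz": -0.0024, "twist": 0.0428}, {"tx": -0.042, "ty": 0.0005, "tz": -0.0024, "twist": 0.0428}, {"tx": -0.0419, "ty": 0.0033, "tz": -0.0024, "twist": 0.0428}, {"tx": -0.0416, "ty": 0.0061, "tz": -0.0024, "twist": 0.0428}, {"tx": -0.0411, "ty": 0.0089, "tz": -0.0024, "twist": 0.0428}, {"tx": -0.0404, "ty": 0.0117, "tz": -0.0024, "twist": 0.0428}, {"tx": -0.0395, "ty": 0.0144, "tz": -0.0024, "twist": 0.0428}]
[{"tx": -0.0417, "ty": 0.0048, "tz": 0.01, "twist": 0.0464}, {"tx": -0.0412, "ty": 0.0078, "tz": 0.01, "twist": 0.0464}, {"tx": -0.0405, "ty": 0.0108, "tz": 0.01, "twist": 0.0464}, {"tx": -0.0397, "ty": 0.0137, "tz": 0.0099, "twist": 0.0464}, {"tx": -0.0385, "ty": 0.0165, "tz": 0.01, "twist": 0.0464}, {"tx": -0.0372, "ty": 0.0193, "tz": 0.0099, "twist": 0.0464}, {"tx": -0.0358, "ty": 0.022, "tz": 0.01, "twist": 0.0464}, {"tx": -0.034, "ty": 0.0245, "tz": 0.0099, "twist": 0.0464}, {"tx": -0.0322, "ty": 0.0269, "tz": 0.01, "twist": 0.0464}]
[ 0.62635601 -0.02047427  0.15628   ] [ 6.81820819e-05 -1.00002966e+00 -4.83852725e-03] [-0.01900955  0.00490933 -0.99980637]
```

move_arm(motion=[{"tx": -0.0415,"ty": -0.005,"tz": -0.0025,"twist": 0.043},{"tx": -0.042,"ty": -0.0025,"tz": -0.0025,"twist": 0.043},{"tx": -0.042,"ty": 0.0005,"tz": -0.0025,"twist": 0.043},{"tx": -0.042,"ty": 0.0035,"tz": -0.0025,"twist": 0.043},{"tx": -0.0415,"ty": 0.006,"tz": -0.0025,"twist": 0.043},{"tx": -0.041,"ty": 0.009,"tz": -0.0025,"twist": 0.043},{"tx": -0.0405,"ty": 0.0115,"tz": -0.0025,"twist": 0.043},{"tx": -0.0395,"ty": 0.0145,"tz": -0.0025,"twist": 0.043},{"tx": -0.0415,"ty": 0.005,"tz": 0.008,"twist": 0.0465},{"tx": -0.041,"ty": 0.008,"tz": 0.008,"twist": 0.0465},{"tx": -0.0405,"ty": 0.011,"tz": 0.008,"twist": 0.0465}])

```text
clock: 31.9
position: [0.4786, 0.1399, 0.2979]
ee_rot: [-1.271, -2.39, 0.455]
force: [-0.2, -0.5, -2.0]
width: 0.536
gripper_force: 40.0
```

```bash
python3 s.py;  python3 - <<'E'
from plan import *
s=arm.observe();M=R.from_rotvec(s["ee_rot"]).as_matrix()
u=M.T@up; tw=np.degrees(np.arctan2(u[1],u[0]))+90; print("tw",tw,tw/90)
p,M=plan(mid-.051*up+.040*yd+.08*nn,round(tw/90,3)); print(M.T@up,M.T@nn)
E
```

```text
31.9 [0.4786 0.1399 0.2979] [-0.8263  0.6162  0.8443  1.4323 -0.3386  1.8015  0.6407] w 0.5364322885466658 gf 39.98444706201553 F [-0.2396 -0.4707 -2.0146]
[[-0.5101  0.7108 -0.4842]
 [ 0.8391  0.535  -0.0985]
 [ 0.1891 -0.4566 -0.8694]]
tw 24.731900299134068 0.27479889221260073
[{"tx": -0.0395, "ty": 0.014, "tz": 0.0112, "twist": 0.0458}, {"tx": -0.0383, "ty": 0.0168, "tz": 0.0112, "twist": 0.0458}, {"tx": -0.037, "ty": 0.0195, "tz": 0.0112, "twist": 0.0458}, {"tx": -0.0356, "ty": 0.0221, "tz": 0.0113, "twist": 0.0458}, {"tx": -0.0339, "ty": 0.0246, "tz": 0.0112, "twist": 0.0458}, {"tx": -0.032, "ty": 0.027, "tz": 0.0113, "twist": 0.0458}]
[-1.74013606e-06 -1.00001591e+00 -7.13617665e-03] [-0.02229425  0.00720731 -0.9997246 ]
```

move_arm(motion=[{"tx": -0.0395,"ty": 0.014,"tz": 0.011,"twist": 0.046},{"tx": -0.0385,"ty": 0.017,"tz": 0.011,"twist": 0.046},{"tx": -0.037,"ty": 0.0195,"tz": 0.011,"twist": 0.046},{"tx": -0.0355,"ty": 0.022,"tz": 0.011,"twist": 0.046},{"tx": -0.034,"ty": 0.0245,"tz": 0.011,"twist": 0.046},{"tx": -0.032,"ty": 0.027,"tz": 0.011,"twist": 0.046},{"tx": 0,"ty": 0,"tz": 0,"twist": 0},{"tx": 0,"ty": 0,"tz": 0,"twist": 0}])

```text
clock: 32.7
position: [0.6255, -0.0204, 0.1567]
ee_rot: [-1.79, -2.105, 0.579]
force: [-0.3, 0.5, -2.2]
width: 0.537
gripper_force: 40.0
```

```bash
python3 s.py; python3 e.py
python3 - <<'E'
from plan import *
cal=arm.calibration("wrist"); im=arm.get_image("wrist"); cv2.imwrite("pics/w5.png",im[:,:,::-1])
s=arm.observe();M=R.from_rotvec(s["ee_rot"]).as_matrix(); p=np.array(s["position"])
print("up",M.T@up,"n",M.T@nn)
for n in("stud_left","stud_right","slot_left","slot_right"):
    for e in arm.place_of("wrist",n)[:2]:
        o,d=ray("wrist",e["point"],cal)
        base=mid if "stud" in n else p+.006*M[:,2]
        nv=nn if "stud" in n else M[:,2]
        X=o+((base-o)@nv/(d@nv))*d-mid
        print(n,round(e["conf"],2),np.round(np.array(e["point"])*[640,400]),"up,y,n",1e3*np.array([X@up,X@yd,X@nn]))
E
```

```text
32.7 [ 0.6255 -0.0204  0.1567] [-0.4813  0.9737  0.8971  1.199  -0.4581  1.7309  0.5222] w 0.53731093746858 gf 39.98642385005951 F [-0.256   0.4942 -2.2287]
[[-0.1657  0.8577 -0.4867]
 [ 0.986   0.134  -0.0996]
 [-0.0202 -0.4963 -0.8679]]
TCP up,y,n mm [-50.04916593  39.76462563  79.97101747]
up [ 0.00113209 -1.00002723 -0.00519643] n [-0.02298433  0.005242   -0.99972121]
stud_left 0.71 [258. 229.] up,y,n [ 1.57594930e+00  6.44880272e+01 -1.45510880e-14]
stud_right 0.71 [255.  72.] up,y,n [-1.44784374e+00 -6.27290657e+01  8.95609277e-15]
slot_right 0.85 [209. 124.] up,y,n [ 10.11075983 -28.59868896  72.899792  ]
```

View pics/w5.png

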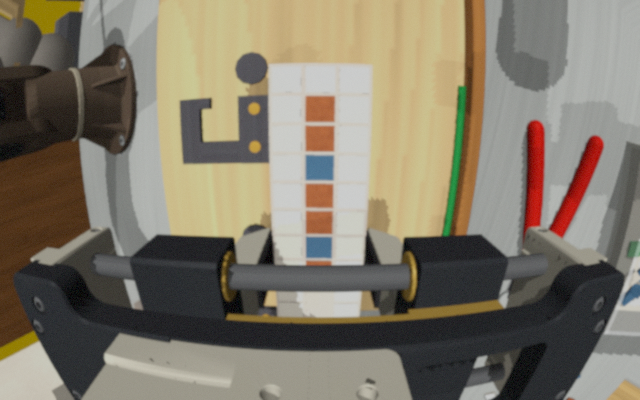

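Run:
```python
from plan import *
s=arm.observe();M=R.from_rotvec(s["ee_rot"]).as_matrix(); p=np.array(s["position"]);z=M[:,2]
def pt(px,h):  # h: height above panel back; returns panel-ish coords rel TCP
    o,d=ray("wrist",np.array(px)/[640,400]); b=p+(.006-h)*z; X=o+((b-o)@z/(d@z))*d-p
    return 1e3*np.array([-X@M[:,1],-X@M[:,0]])
for n,px,h in(("plate tip,-y",(182,99),.004),("plate tip,+y",(185,163),.004),("lip y",(212,99),.004),("slot bottom +y",(225,141),.004),("panel end -95",(320,63),.013),("upper edge 25",(271,110),.013),("lower edge -25",(370,110),.013)): print(n,pt(px,h))
for px in((251,67),(254,231)):
    o,d=ray("wrist",np.array(px)/[640,400]); X=o+((mid+.016*nn-o)@nn/(d@nn))*d-mid; print("head",1e3*X@up,1e3*X@yd)
```

```text
plate tip,-y [ 74.81149963 -83.38631858]
plate tip,+y [ 75.20115897 -47.84454171]
lip y [ 57.08106273 -81.96225796]
slot bottom +y [ 50.58102617 -59.11621492]
panel end -95 [  0.17777725 -97.26878745]
upper edge 25 [ 23.89081993 -74.57808012]
lower edge -25 [-24.0408799  -74.60276871]
head -0.5991800944397347 -67.41321777415193
head 2.313283262477544 57.24885501345033
```

move_arm(motion=[{"tx": 0.0007,"ty": 0,"tz": 0.03,"twist": 0},{"tx": 0.0005,"ty": 0,"tz": 0.02,"twist": 0},{"tx": 0.0003,"ty": 0,"tz": 0.012,"twist": 0},{"tx": 0.0002,"ty": 0,"tz": 0.006,"twist": 0},{"tx": 0,"ty": 0,"tz": 0.003,"twist": 0},{"tx": 0,"ty": 0,"tz": 0,"twist": 0},{"tx": 0,"ty": 0,"tz": 0,"twist": 0}])

```text
clock: 33.65
position: [0.5905, -0.0248, 0.0962]
ee_rot: [-1.79, -2.106, 0.578]
force: [-0.1, -0.2, -2.3]
width: 0.533
gripper_force: 40.0
```

```bash
python3 s.py; python3 e.py
```

```text
33.65 [ 0.5905 -0.0248  0.0962] [-0.5179  0.9836  0.8827  1.3691 -0.4713  1.5754  0.5551] w 0.5325615667940797 gf 39.980330765247345 F [-0.0734 -0.2491 -2.2771]
[[-0.1668  0.8577 -0.4863]
 [ 0.9858  0.1351 -0.0999]
 [-0.02   -0.496  -0.8681]]
TCP up,y,n mm [-49.77349446  38.67321141   9.90449754]
```

move_arm(motion=[{"tx": 0.006,"ty": 0,"tz": 0,"twist": 0},{"tx": 0.006,"ty": 0,"tz": 0,"twist": 0},{"tx": 0.005,"ty": 0,"tz": 0,"twist": 0},{"tx": 0.003,"ty": 0,"tz": 0,"twist": 0},{"tx": 0,"ty": 0,"tz": 0,"twist": 0},{"tx": 0,"ty": 0,"tz": 0,"twist": 0}])

```text
clock: 34.25
position: [0.5864, -0.0045, 0.0951]
ee_rot: [-1.788, -2.105, 0.579]
force: [0.5, 0.9, -0.5]
width: 0.534
gripper_force: 40.0
```

```bash
python3 s.py; python3 e.py
```

```text
34.25 [ 0.5864 -0.0045  0.0951] [-0.5464  0.9802  0.8805  1.3799 -0.4801  1.5764  0.5331] w 0.5340497568055628 gf 39.95648503303528 F [ 0.538   0.8989 -0.5429]
[[-0.1666  0.857  -0.4876]
 [ 0.9858  0.1352 -0.0992]
 [-0.0191 -0.4972 -0.8674]]
TCP up,y,n mm [-49.51341702  18.04958755   8.51314094]
```

move_arm(motion=[{"tx": 0.005,"ty": 0,"tz": -0.0005,"twist": 0},{"tx": 0.005,"ty": 0,"tz": 0,"twist": 0},{"tx": 0.004,"ty": 0,"tz": 0,"twist": 0},{"tx": 0.0025,"ty": 0,"tz": 0,"twist": 0},{"tx": 0,"ty": 0,"tz": 0,"twist": 0},{"tx": 0,"ty": 0,"tz": 0,"twist": 0}])

```text
clock: 34.85
position: [0.5838, 0.0119, 0.0952]
ee_rot: [-1.788, -2.105, 0.579]
force: [0.1, 0.9, -1.7]
width: 0.538
gripper_force: 40.0
```

```bash
python3 s.py; python3 e.py;python3 - <<'E'
from plan import *
cv2.imwrite("pics/w6.png",arm.get_image("wrist")[:,:,::-1])
E
```

```text
34.85 [0.5838 0.0119 0.0952] [-0.5689  0.9774  0.8791  1.3853 -0.4873  1.579   0.5143] w 0.5384326723714912 gf 39.951938688755035 F [ 0.1035  0.8542 -1.6752]
[[-0.1665  0.857  -0.4877]
 [ 0.9859  0.1352 -0.099 ]
 [-0.0189 -0.4973 -0.8674]]
TCP up,y,n mm [-49.47584629   1.4677308    8.56481217]
```

View pics/w6.png

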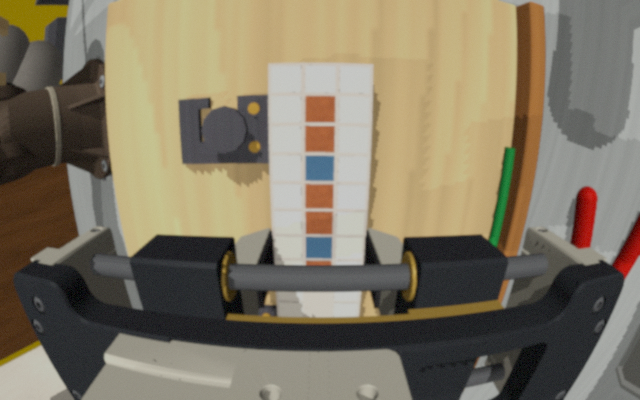

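move_arm(motion=[{"tx": -0.003,"ty": 0,"tz": 0,"twist": 0},{"tx": 0,"ty": 0.003,"tz": 0.0005,"twist": 0},{"tx": 0,"ty": 0.003,"tz": 0.0005,"twist": 0},{"tx": 0,"ty": 0.002,"tz": 0.0005,"twist": 0},{"tx": 0,"ty": 0,"tz": 0,"twist": 0},{"tx": 0,"ty": 0,"tz": 0,"twist": 0}])

```text
clock: 35.5
position: [0.5905, 0.0087, 0.0908]
ee_rot: [-1.789, -2.104, 0.581]
force: [0.1, -0.5, 7.3]
width: 0.534
gripper_force: 39.8
```

```bash
python3 s.py; python3 e.py
```

```text
35.5 [0.5905 0.0087 0.0908] [-0.5571  0.9908  0.8762  1.3658 -0.4906  1.5833  0.514 ] w 0.5339022274849382 gf 39.814778566360474 F [ 0.1092 -0.5399  7.3465]
[[-0.1661  0.8568 -0.4882]
 [ 0.9859  0.134  -0.1002]
 [-0.0205 -0.4979 -0.867 ]]
TCP up,y,n mm [-56.9295736    5.65986788   7.85659517]
```

move_arm(motion=[{"tx": 0,"ty": 0.001,"tz": -0.001,"twist": 0},{"tx": 0,"ty": 0.001,"tz": 0,"twist": 0},{"tx": 0,"ty": 0.001,"tz": 0,"twist": 0},{"tx": 0,"ty": 0,"tz": 0,"twist": 0},{"tx": 0,"ty": 0,"tz": 0,"twist": 0}])

```text
clock: 36.0
position: [0.5938, 0.0097, 0.0893]
ee_rot: [-1.789, -2.105, 0.579]
force: [1.0, 0.0, 1.2]
width: 0.536
gripper_force: 39.9
```

```bash
python3 s.py; python3 e.py
```

```text
36.0 [0.5938 0.0097 0.0893] [-0.5542  0.9957  0.8741  1.3564 -0.4935  1.5858  0.5118] w 0.5364210571415471 gf 39.89128679037094 F [1.0078 0.0225 1.1951]
[[-0.1665  0.8573 -0.4872]
 [ 0.9858  0.1347 -0.0998]
 [-0.0199 -0.4969 -0.8676]]
TCP up,y,n mm [-60.66515319   5.11903265   8.24756057]
```

move_arm(motion=[{"tx": 0,"ty": 0.001,"tz": 0,"twist": 0},{"tx": 0,"ty": 0.0005,"tz": 0,"twist": 0},{"tx": 0,"ty": 0,"tz": 0,"twist": 0},{"tx": 0,"ty": 0,"tz": 0,"twist": 0}])

```text
clock: 36.4
position: [0.5949, 0.0101, 0.0887]
ee_rot: [-1.789, -2.105, 0.579]
force: [0.2, -0.9, 1.4]
width: 0.535
gripper_force: 39.9
```

```bash
python3 s.py; python3 e.py
python3 - <<'E'
from plan import *
cv2.imwrite("pics/w7.png",cv2.resize(arm.get_image("wrist")[60:180,160:320,::-1],None,fx=4,fy=4,interpolation=cv2.INTER_CUBIC))
E
```

```text
36.4 [0.5949 0.0101 0.0887] [-0.553   0.9979  0.8733  1.3527 -0.4946  1.5874  0.5109] w 0.5353582717571792 gf 39.892802238464355 F [ 0.1678 -0.8618  1.4182]
[[-0.1664  0.8571 -0.4875]
 [ 0.9859  0.1348 -0.0996]
 [-0.0196 -0.4972 -0.8674]]
TCP up,y,n mm [-61.98800506   4.9573769    8.25172529]
```

View pics/w7.png

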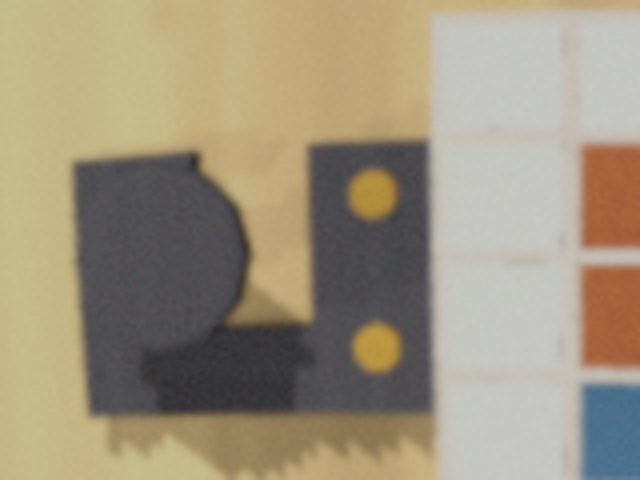

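move_arm(motion=[{"tx": 0,"ty": 0,"tz": 0,"twist": 0},{"tx": 0,"ty": 0,"tz": 0,"twist": 0},{"tx": 0,"ty": 0,"tz": 0,"twist": 0},{"tx": 0,"ty": 0,"tz": 0,"twist": 0}], gripper=-0.35)

```text
clock: 36.85
position: [0.5949, 0.01, 0.0886]
ee_rot: [-1.789, -2.105, 0.579]
force: [-0.2, 0.1, -0.0]
width: 0.681
gripper_force: 0.0
```

```bash
python3 s.py
python3 - <<'E'
from plan import *
s=arm.observe();M=R.from_rotvec(s["ee_rot"]).as_matrix(); p=np.array(s["position"])
im=arm.get_image("wrist")
for n in("slot_right","slot_left","stud_right","stud_left"):
    for e in arm.place_of("wrist",n)[:1]:
        o,d=ray("wrist",e["point"]); X=o+((mid-o)@nn/(d@nn))*d-mid; print(n,round(e["conf"],2),1e3*X@up,1e3*X@yd)
E
```

```text
36.85 [0.5949 0.01   0.0886] [-0.553   0.9979  0.8733  1.3527 -0.4946  1.5871  0.5109] w 0.6812191561728574 gf 0.0 F [-0.2449  0.1028 -0.0257]
[[-0.1665  0.8572 -0.4874]
 [ 0.9858  0.1349 -0.0997]
 [-0.0197 -0.4971 -0.8675]]
stud_right 0.83 -0.4689980739874896 -63.87956972348577
```

Released. I'll retreat along the board's normal and check.

move_arm(motion=[{"tx": 0,"ty": 0,"tz": -0.01,"twist": 0},{"tx": 0,"ty": 0,"tz": -0.02,"twist": 0},{"tx": 0,"ty": 0,"tz": -0.035,"twist": 0},{"tx": 0,"ty": 0,"tz": -0.04,"twist": 0},{"tx": 0,"ty": 0,"tz": -0.04,"twist": 0},{"tx": 0,"ty": 0,"tz": 0,"twist": 0},{"tx": 0,"ty": 0,"tz": 0,"twist": 0}])

```text
clock: 37.8
position: [0.6663, 0.024, 0.2154]
ee_rot: [-1.79, -2.107, 0.578]
force: [0.1, -0.2, -0.9]
width: 0.677
gripper_force: 0.0
```

```bash
python3 s.py
python3 - <<'E'
from plan import *
im=arm.get_image("wrist"); sc=arm.get_image("scene")
a=cv2.resize(im[20:320,180:480,::-1],(400,400)); b=cv2.resize(sc[130:330,170:370,::-1],(400,400))
cv2.imwrite("pics/f.png",np.hstack([a,b]))
for n in("slot_right","slot_left","stud_right","stud_left","panel"):
    for e in arm.place_of("wrist",n)[:1]:
        o,d=ray("wrist",e["point"]); X=o+((mid-o)@nn/(d@nn))*d-mid; print(n,round(e["conf"],2),1e3*X@up,1e3*X@yd)
E
```

```text
37.8 [0.6663 0.024  0.2154] [-0.4579  0.9936  0.8913  0.9585 -0.4887  1.9213  0.4272] w 0.6773493565166866 gf 0.0 F [ 0.125  -0.1754 -0.8842]
[[-0.1666  0.8582 -0.4856]
 [ 0.9858  0.1348 -0.1001]
 [-0.0204 -0.4954 -0.8684]]
slot_right 0.55 2.9605281488215693 -65.2238859969214
slot_left 0.57 2.008393665860672 60.12861291780955
stud_right 0.69 -0.07709891817063436 -64.13673638142619
stud_left 0.59 0.9032264740986256 61.6748008701866
panel 0.84 -57.50087683722814 4.749776894432572
```

View pics/f.png

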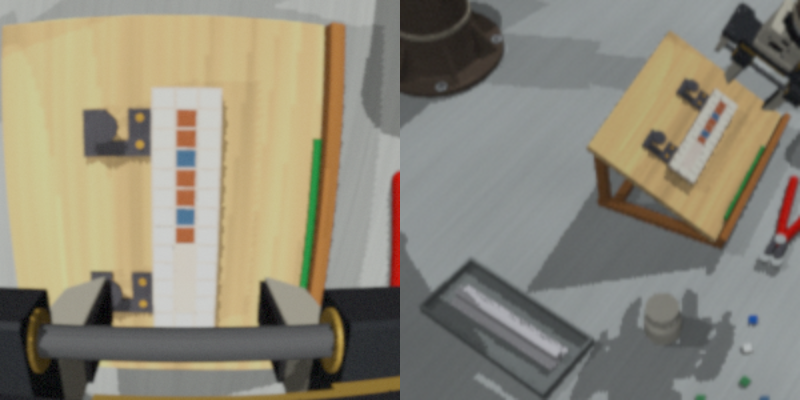

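move_arm(motion=[{"tx": 0,"ty": 0,"tz": 0.045,"twist": 0},{"tx": 0,"ty": 0,"tz": 0.045,"twist": 0},{"tx": 0,"ty": 0,"tz": 0.035,"twist": 0},{"tx": 0,"ty": 0,"tz": 0.017,"twist": 0},{"tx": 0,"ty": 0,"tz": 0,"twist": 0},{"tx": 0,"ty": 0.003,"tz": 0,"twist": 0},{"tx": 0,"ty": 0.002,"tz": 0,"twist": 0},{"tx": 0,"ty": 0,"tz": 0,"twist": 0},{"tx": 0,"ty": 0,"tz": 0,"twist": 0}])

```text
clock: 39.05
position: [0.6013, 0.0108, 0.0893]
ee_rot: [-1.79, -2.106, 0.579]
force: [0.2, 0.3, 0.8]
width: 0.673
gripper_force: 0.0
```

```bash
python3 s.py; python3 e.py
```

```text
39.05 [0.6013 0.0108 0.0893] [-0.546   1.0042  0.8707  1.3314 -0.4963  1.5979  0.5055] w 0.6732871401554682 gf 0.0 F [0.1996 0.3131 0.8099]
[[-0.1666  0.8577 -0.4864]
 [ 0.9858  0.1349 -0.0998]
 [-0.02   -0.4962 -0.868 ]]
TCP up,y,n mm [-67.29246389   5.26456232  12.04412722]
```

move_arm(motion=[{"tx": 0,"ty": 0.001,"tz": 0,"twist": 0},{"tx": 0,"ty": 0.001,"tz": 0,"twist": 0},{"tx": 0,"ty": 0,"tz": 0,"twist": 0},{"tx": 0,"ty": 0,"tz": 0,"twist": 0}])

```text
clock: 39.45
position: [0.6022, 0.0111, 0.088]
ee_rot: [-1.789, -2.105, 0.58]
force: [-1.2, -0.3, 3.0]
width: 0.678
gripper_force: 1.5
```

```bash
python3 s.py; python3 e.py
```

```text
39.45 [0.6022 0.0111 0.088 ] [-0.5446  1.0075  0.8696  1.3275 -0.4974  1.5996  0.5043] w 0.6782178161349546 gf 1.5428461879491806 F [-1.2031 -0.3448  3.0287]
[[-0.1662  0.857  -0.4878]
 [ 0.9859  0.1345 -0.0998]
 [-0.0199 -0.4975 -0.8672]]
TCP up,y,n mm [-68.70184924   5.11386053  11.38725661]
```

move_arm(motion=[{"tx": 0,"ty": 0.001,"tz": 0,"twist": 0},{"tx": 0,"ty": 0.001,"tz": 0,"twist": 0},{"tx": 0,"ty": 0,"tz": 0,"twist": 0},{"tx": 0,"ty": 0,"tz": 0,"twist": 0}])

```text
clock: 39.85
position: [0.6025, 0.011, 0.0877]
ee_rot: [-1.788, -2.101, 0.582]
force: [-8.1, -1.7, 9.1]
width: 0.676
gripper_force: 5.4
```

```bash
python3 s.py; python3 e.py
```

```text
39.85 [0.6025 0.011  0.0877] [-0.5427  1.0103  0.8692  1.3234 -0.4977  1.6039  0.503 ] w 0.6757523022014138 gf 5.425659567117691 F [-8.057  -1.7448  9.1174]
[[-0.165   0.8556 -0.4907]
 [ 0.9861  0.1332 -0.0994]
 [-0.0197 -0.5003 -0.8657]]
TCP up,y,n mm [-69.12130042   5.21396453  11.25554476]
```

Force rose steeply with hardly any motion, so the panel is seated on the studs. I'll back off, retreat and hand in.

move_arm(motion=[{"tx": 0,"ty": -0.004,"tz": 0,"twist": 0},{"tx": 0,"ty": -0.003,"tz": 0,"twist": 0},{"tx": 0,"ty": 0,"tz": -0.02,"twist": 0},{"tx": 0,"ty": 0,"tz": -0.04,"twist": 0},{"tx": 0,"ty": 0,"tz": -0.04,"twist": 0},{"tx": 0,"ty": 0,"tz": -0.04,"twist": 0},{"tx": 0,"ty": 0,"tz": 0,"twist": 0},{"tx": 0,"ty": 0,"tz": 0,"twist": 0},{"tx": 0,"ty": 0,"tz": 0,"twist": 0}])

```text
clock: 40.75
position: [0.6658, 0.0247, 0.2106]
ee_rot: [-1.788, -2.104, 0.58]
force: [-0.4, 0.2, -1.0]
width: 0.675
gripper_force: 0.0
```

```bash
python3 s.py
python3 - <<'E'
from plan import *
im=arm.get_image("wrist")
for n in("slot_right","slot_left","stud_right","stud_left","panel"):
    for e in arm.place_of("wrist",n)[:1]:
        o,d=ray("wrist",e["point"]); X=o+((mid-o)@nn/(d@nn))*d-mid; print(n,round(e["conf"],2),1e3*X@up,1e3*X@yd)
print(arm.sign_off())
E
```

```text
40.75 [0.6658 0.0247 0.2106] [-0.4581  0.9975  0.8876  0.9631 -0.4895  1.9164  0.4264] w 0.6751410079611332 gf 0.0 F [-0.3578  0.218  -0.9757]
[[-0.1662  0.8565 -0.4886]
 [ 0.9859  0.1348 -0.0991]
 [-0.019  -0.4982 -0.8669]]
slot_right 0.63 1.6601345226678061 -64.82037383797774
slot_left 0.92 -1.362953003055476 65.17725180566497
stud_right 0.74 -1.6088734132420073 -66.21941918252206
stud_left 0.81 2.3933647975949115 66.77624195116368
panel 0.95 -60.227600996725286 5.083932202673746
the job is handed in; nothing more can be done
None
```

I set the ruler down rib up in the grey tray and hung the panel on both studs, and handed in at about 41 s of the 72 s allowed; the hand-in returned no verdict, so I can't confirm a pass.

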